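# Park the isolator crank in the lock-off box

## Task

The power rack is isolated, so its crank must be locked away before anyone works on the cells. Pick the crank up by its black grip, hang the oblong slot of its steel arm on the hook at the back of the red box, leaning the arm forward so that its long end gets under the low roof and over the hook's tip, and leave it hanging upright with its heel against the yellow plate of the presence switch; then shut the box's door. The hook may be clamped anywhere along the middle of its rail, so find it by feel: work gently, never force or knock the crank or the box, and leave the other things on the bench where they are.

Things in the scene. Friction and masses are not known exactly. Their poses are not given: they have to be found in the camera images.
- crank: L-shaped isolator crank, 0.22 kg give or take a fifth; it starts standing on its heel (foot of the arm) and pommel. x runs along the level grip from the red pommel to the steel arm, z up along the arm; origin on the underside, below the place to grip. Red pommel at x = -20 to -7, 26 wide, up to z = 34 mm.
- crank_grip (a point): Middle of the black grip at the place to take it: crank (0, 0, 24) mm. Grip 26 mm wide (y), 20 mm high, on to the arm; pommel and grip are equally wide, so the fingers may straddle both. Taken here with the fingers pointing down and some 20 degrees ahead (gripper leaning back over the pommel), the crank can later be leaned forward and the gripper stays outside the box.
- crank_slot (a point): Centre of the slot in the crank's arm: crank (135, 0, 75) mm. The arm is an upright steel bar 5 mm thick (x), 36 mm wide (y = -18 to 18), 114 mm high from the underside. The slot goes through along x, 15 mm wide (y), 18 mm high (z = 66 to 84), so 30 mm of bar stand above it.
- lockbox: Red steel lock-off box fixed to the table, open at the front (-x). Origin at table level; x into the box, y left, z up. Shell x = -50 to 72, 210 wide, 165 mm high. Inside: floor z = 5, roof z = 161 (lip at the front edge down to 155), back wall x = 68 mm. Crank hung home: level, origin at lockbox x = -95, z = 31 to 36 mm (slot centre x = 37, z = 111); pommel out in the door's dish.
- hook_rail (a point): Middle of the slotted rail that carries the hook: lockbox (47, 0, 106) mm; rail z = 97 to 115. The hook plate (20 wide, z = 95 to 119, front face x = 47) is clamped firmly somewhere within 20 mm to the left or right of this point (lockbox y = -20 to 20); where is not measured. It does not shift when touched.
- hook_tip_mid (a point): Centre of the prong's round tip if the hook stood in the middle: lockbox (17, 0, 130) mm; the real one differs only in y. The prong, a 7 mm round bar, falls from here into the box at 40 degrees to x = 33, z = 117, then runs level to the hook plate. Between tip and roof only an arm leaned 40 to 60 degrees (top into the box, grip raised) can pass to put the slot over it.
- switch_plate (a joint): Sprung yellow plate of the presence switch, 70 mm wide (y), lockbox z = 37 to 55 mm; face at lockbox x = 38 mm when out. Value in m: 0 out, 0.0045 fully pressed in (+x); 0.2 N to start, 0.65 N to press fully: the hung crank's weight does it through the heel.
- box_door (a joint): Dished door, 210 wide, 163 high, 74 mm deep, hinged on an upright line at the left front edge (lockbox x = -50, y = 105 mm). Value in rad: 0 shut, 1.57 straight out towards the robot, 2.5 at most; stays where it is left (0.15 N m friction). Push it shut on its outer face, which lies at lockbox x = -124 mm when shut.
- door_edge (a point): Middle of the door's free edge on its outer face: 210 mm from the hinge along the door, z = 82 mm.
- multimeter: Orange and black hand multimeter lying on the table, 150 x 69 x 44 mm; leave alone.
- side_cutters: Red-handled side cutters, 140 mm; leave alone.
- fuse_box: Small white carton, 62 x 40 x 30 mm; leave alone.
- marker_1: Black marker pen, 134 mm; leave alone.
- tc_reel: Small reel of blue wire, 70 mm across, 34 mm high; leave alone.
- busbar: Copper bar, 130 x 25 x 8 mm; leave alone.

How it is judged (in metres and radians):
On the way:
1. the crank hangs on the hook, upright, its heel pressing the switch plate, and has been let go (x of crank_slot in the frame of lockbox above 0.03 m and z of crank_slot in the frame of lockbox between 0.1065 and 0.1175 m and angle between crank's own z axis and vertical below 0.12 rad and value of joint switch_plate above 0.0025 m and contact force between the fingers and crank below 0.1 N), for 0.3 s.
At the end, for the whole second after the job is handed in: the crank hangs still and free on the hook (slot centre at lockbox x over 30 mm and z = 106.5 to 117.5 mm, upright within 0.12 rad), the switch plate is pressed in by more than 2.5 mm, and the door is shut to within 0.06 rad (all of step 1 and value of joint box_door below 0.06 rad and linear speed of crank below 0.02 m/s); the robot touches nothing.
It fails at once if the crank is forced or knocked against the box, hook or door (over 20 N) (contact force between crank and lockbox above 20 N).
It fails at once if the robot pushes the box or its door with over 25 N (contact force between the arm and lockbox above 25 N).
It fails at once if another thing on the bench is shifted by more than 20 mm (distance of any of multimeter, side_cutters, fuse_box, marker_1, tc_reel, busbar from where it was at the start of the episode above 0.02 m).
It also fails if it takes over 72 s, if anything falls off the work surface, if the arm or the gripper's body presses on something with over 40 N, if the wrist force passes 120 N, or if a joint passes its speed limit or range.

## Robot

A 6-joint arm with a two-finger parallel gripper is mounted at the origin on a cart in front of the work surface, level with it; the furniture and walls round the work are solid. World frame = base frame: x ahead of the robot, y to its left, z up, the work surface at z = 0. Lengths are in mm, angles in rad, forces in N, time in s.
With the tool pointing down it reaches from about 350 to 875 mm from the base axis. Payload 4.2 kg.
Tool frame: the origin (TCP) lies on the mounting face of the last link; the fingertips stand 173 mm ahead of it and the grasp point (between the pads) lies grip_point_offset ahead of it (grip_point_offset is the distance from the TCP to the grasp point, in mm); z points along the fingers, y is the line along which they close (so a half turn about z gives the same grasp; the last joint's range is limited). The gripper opens to 85 mm and grips with 20 to 120 N. Pads are 22 mm wide; open, the fingers measure 114 mm over their backs; the gripper's body (76 mm by 85 mm) begins 54 mm behind the grasp point. The pads swing forward as they close: fully open they stand 13 mm farther back than shut.
Start: joints at [1.6, 0.385, 0.008, 0, -1.194, -0.259], TCP at [142.333, 608.557, 404.712] pointing down, gripper open.
Joint ranges: [-3.14, 3.14], [-1.21, 2.06], [-1.07, 1.41], [-3.16, 2.05], [-2.99, -0.16], [-3.1, 3.1]. Speed limits (rad/s): [2.79, 2.79, 3.14, 3.14, 3.14, 3.14].

## Interface

Orientations are given as a unit quaternion [x, y, z, w].
In Python, from bench import read_state, get_image, job_done, recognise, place_of, grip_point_offset gives the robot as it stands. The module is installed in compiled form; this text tells all that it offers.
- The arm moves only by the tool carry_out, never from a script. Its arguments are lists of equal length, an entry for each row: "slide": the shift along the tool's x, y, z in m, a list of three; "roll": the turn about the tool's z in degrees; "claw": the finger opening in m, from 0 to 0.0854. A call has 1 to 8 rows; each row is the pose to reach, as a shift and turn from the pose commanded when the call began, along the tool's axes at that moment; what a row does not reach only later rows make up. A row lasts 1/8 s, in which the tool goes at most 62.5 mm and 10.7 degrees, less where a joint would pass 70% of its speed; a pose out of reach is approached as far as the arm can. A call with a gripper value outside its range is refused whole. The fingers move at their own pace and stop on an object; the grip force is fixed at half the most. Time passes only in rows, so rows that repeat a pose let the fingers close. It gives the time, the measured TCP pose, the force, the opening and the grip force at its end, in the units of the state.
- read_state(): the state, without advancing time (a new reading comes with each control period).
- get_image(name): name is "scene" or "top" or "wrist"; returns a dict with "img" (384x512x3 uint8, red, green, blue), "z_map" (384x512 float32, mm along the optical axis (not along the pixel's ray), 0 where there is no reading), "mtx" (3x3 intrinsics, pixels), "world_from_camera" (4x4, takes a point from camera to world coordinates); the wrist camera has in their place "T_tool_cam" (4x4, takes a point from camera to tool coordinates, whose origin is the TCP and whose axes are the flange's). Camera axes: x right, y up, looking along -z (the intrinsics and any distortion apply to the point x, -y, -z); pixel columns grow to the right and rows downward; lengths in mm; the calibration is good to about 2 mm. A picture is of the moment at which its call begins: read the wrist's pose just before it.
- job_done(): hands the job in; it is judged then, once.
Trained networks look in a picture, given as the dict that the camera call returned (one of the last four; its "shot" number tells which), for a name from the list of things; names that differ only in an ending like _2 or _b are one class to them, and where a whole thing is asked for, a point or a joint stands for the part that bears it (a point fixed in the world has none). Each returns a list of dicts, best first, with "conf" (0 to 1); they miss things now and then, are a little off and sometimes report something else, mostly with a low value. They report only what shows in the picture. A call takes as long as a camera call.
- recognise(picture, thing): "at" ([column, row] in pixels, amid what is visible of it).
- place_of(picture, thing): "at" ([column, row] in pixels: a listed point, or the origin of a listed thing).
The state is a dict: "clock": time; "joints": joint angles; "joint_vel": joint speeds; "joint_efforts": joint torques, N m; "position": TCP position; "ee_rot": TCP orientation; "contact_force": force on the tool from outside, world axes, zero at the start; "wrist_torque": the same for the moment, N m; "gripper_width": finger opening in mm; "grasp_force": force on a finger pad.
Only numpy, scipy, OpenCV 4.12 (cv2) and the standard library are available. Lean on these libraries where they do the work, as an engineer would, in place of code of your own. Each camera call takes 0.05 s, during which the arm holds its last target. There are 200 camera calls.

## Working session

There is one attempt and no reset: what is moved stays moved. The work goes in short steps, Python scripts to look and compute and a tool call to move; the robot and the scene stay as the last step left them, time stands still between calls to the robot, and variables do not carry over. Pictures are saved under pics/ and viewed, at most 10 in all, crops included, and the job is handed in when it is done.

Besides the shell and the picture viewer there is one more tool, called after "Emit:" as name([rows], argument=value, ...), one row to a line, values as JSON. carry_out: Moves the arm, as the interface text tells. Its arguments: {"type":"object","properties":{"slide":{"type":"array"},"roll":{"type":"array"},"claw":{"type":"array"}},"required":["slide","roll","claw"]}

```bash
mkdir -p pics; cat > h.py <<'E'
import numpy as np, cv2
from scipy.spatial.transform import Rotation as R
from bench import *
def T_tool(s):
    T=np.eye(4);T[:3,:3]=R.from_quat(s["ee_rot"]).as_matrix();T[:3,3]=s["position"];return T
def snap(n):
    s=read_state();p=get_image(n)
    p["W"]=T_tool(s)@p["T_tool_cam"] if n=="wrist" else p["world_from_camera"]
    return p
def cloud(p):
    z=p["z_map"].astype(float);h,w=z.shape
    u,v=np.meshgrid(np.arange(w),np.arange(h));K=p["mtx"]
    P=np.stack([(u-K[0,2])/K[0,0]*z,-(v-K[1,2])/K[1,1]*z,-z,np.ones_like(z)],-1)
    Q=(P@p["W"].T)[...,:3];Q[z==0]=np.nan;return Q
def save(p,f): cv2.imwrite("pics/"+f,p["img"][:,:,::-1])
E
python3 - <<'E'
from h import *
s=read_state();print({k:np.round(v,3) for k,v in s.items()},grip_point_offset)
ims=[]
for n in("scene","top"):
    p=snap(n);Q=cloud(p);save(p,n+"0.png")
    print(n,np.round(p["W"],2).tolist())
    for t in("crank","crank_grip","crank_slot","lockbox","hook_rail","hook_tip_mid","switch_plate","box_door","door_edge"):
        for f in(recognise,place_of):
            try:r=f(p,t)[:2]
            except Exception as e:print(t,e);continue
            for d in r:
                c,w=[int(round(x)) for x in d["at"]]
                if 0<=w<384 and 0<=c<512: print(t,f.__name__,round(d["conf"],2),(c,w),np.round(Q[w,c]))
    np.save(n+"Q.npy",Q)
E
```

```text
{'clock': np.float64(0.0), 'joints': array([ 1.600e+00,  3.860e-01,  7.000e-03, -1.000e-03, -1.194e+00,
       -2.590e-01]), 'joint_vel': array([-0.002,  0.001,  0.001, -0.001,  0.001, -0.   ]), 'joint_efforts': array([-0.0000e+00, -3.9228e+01,  1.8841e+01,  4.1860e+00, -5.0000e-03,
       -0.0000e+00]), 'position': array([142.275, 608.382, 403.614]), 'ee_rot': array([ 0.993, -0.115, -0.   ,  0.001]), 'contact_force': array([ 0.001, -0.613, -0.463]), 'wrist_torque': array([-0.019,  0.007,  0.009]), 'grasp_force': np.float64(0.0), 'gripper_width': np.float64(85.772)} 154.70000000000002
scene [[0.95, -0.2, 0.25, 936.88], [0.32, 0.64, -0.7, -1083.84], [-0.02, 0.74, 0.67, 1089.17], [0.0, 0.0, 0.0, 1.0]]
crank call 0.74 (226, 242) [ 534. -200.   -1.]
crank call 0.75 (199, 242) [ 451. -243.   17.]
crank_grip call 0.58 (222, 244) [ 536. -240.   32.]
crank_grip call 0.97 (195, 240) [ 437. -244.   23.]
crank_slot call 0.85 (221, 246) [ 536. -247.   30.]
crank_slot call 0.92 (232, 244) [ 584. -264.   75.]
lockbox call 0.68 (266, 156) [583. 116. 162.]
lockbox call 0.78 (272, 190) [637.  15.  91
[... 1218 characters left out ...]
x call 0.4 (326, 249) [ 343. -341.   -2.]
hook_rail call 0.7 (177, 185) [546. 187. 171.]
hook_rail call 0.44 (300, 197) [ 529. -245.   34.]
hook_rail call 0.65 (298, 219) [ 448. -236.   34.]
hook_tip_mid call 0.77 (181, 186) [543. 174. 165.]
hook_tip_mid call 0.67 (197, 165) [617. 122. 162.]
switch_plate it knows: busbar, crank, crank_grip, crank_slot, door_edge, fuse_box, hook_rail, hook_tip_mid, lockbox, marker, multimeter, side_cutters, tc_reel
box_door call 0.6 (153, 215) [444. 264. 168.]
box_door it knows: busbar, crank, crank_grip, crank_slot, door_edge, fuse_box, hook_rail, hook_tip_mid, lockbox, marker, multimeter, side_cutters, tc_reel
door_edge call 0.63 (151, 218) [434. 270. 169.]
```

```bash
python3 - <<'E'
import cv2,numpy as np
a=cv2.imread("pics/scene0.png");b=cv2.imread("pics/top0.png")
A=cv2.resize(a[60:340,130:400],None,fx=1.48,fy=1.48,interpolation=cv2.INTER_CUBIC)
B=cv2.resize(b[100:290,110:370],(400,292),interpolation=cv2.INTER_CUBIC)
c=np.zeros((600,800,3),np.uint8);c[:A.shape[0],:A.shape[1]]=A[:600];c[:292,400:]=B
cv2.imwrite("pics/both0.png",c)
# box roof region
Q=np.load("topQ.npy");m=(abs(Q[...,2]-165)<12)&(Q[...,1]>-50)
ys,xs=np.nonzero(m);P=Q[m];print(len(P),P.min(0),P.max(0))
n,l,st,ce=cv2.connectedComponentsWithStats(m.astype(np.uint8))
for i in range(1,n):
    if st[i][4]>15:
        q=Q[l==i][:,:2].astype(np.float32);print(st[i],cv2.minAreaRect(q),cv2.boxPoints(cv2.minAreaRect(q)).round().tolist(),np.median(Q[l==i][:,2]))
E
```

```text
5138 [-70.58054897 -49.18412957 153.06105803] [1242.22268986  754.98722131  176.95166778]
[100   3  80  54 344] ((1176.876953125, 380.3758544921875), (159.71055603027344, 334.46124267578125), 35.44395446777344) [[1015.0, 470.0], [1209.0, 198.0], [1339.0, 290.0], [1145.0, 563.0]] 164.82583920929824
[241   3   7   7  20] ((1205.924072265625, -32.25426483154297), (24.79629898071289, 24.782581329345703), 49.44183349609375) [[1188.0, -34.0], [1207.0, -50.0], [1223.0, -31.0], [1205.0, -15.0]] 166.57095597549562
[182   6  13   3  30] ((1209.065185546875, 165.71221923828125), (10.00894832611084, 43.499141693115234), 2.056615114212036) [[1203.0, 187.0], [1205.0, 144.0], [1215.0, 144.0], [1213.0, 188.0]] 161.40552175445407
[200   6  13   5  31] ((1211.6475830078125, 101.28933715820312), (21.296852111816406, 42.46738815307617), 14.482232093811035) [[1196.0, 119.0], [1207.0, 78.0], [1227.0, 83.0], [1217.0, 125.0]] 160.03844653929104
[215   6   9   4  16] ((1208.611572265625, 53.012413024902344), (29.976268768310547, 10.791460037231445), 82.16502380371094) [[1201.0, 39.0], [1212.0, 37.0], [1216.0
[... 2462 characters left out ...]
5625) [[321.0, 307.0], [618.0, -39.0], [772.0, 94.0], [475.0, 439.0]] 165.40785544941127
[ 43 260   5   8  27] ((284.52880859375, 609.9828491210938), (6.230024337768555, 23.201913833618164), 86.15052795410156) [[273.0, 608.0], [296.0, 606.0], [296.0, 612.0], [273.0, 614.0]] 165.27076766359346
[ 24 268  13  12  42] ((251.11538696289062, 654.94580078125), (34.86248779296875, 37.133827209472656), 5.879609107971191) [[232.0, 672.0], [236.0, 635.0], [270.0, 638.0], [267.0, 675.0]] 161.8899266797722
[236 324  12   4  16] ((89.7250747680664, -31.802568435668945), (36.48719787597656, 4.098926544189453), 72.00038146972656) [[82.0, -49.0], [86.0, -50.0], [97.0, -15.0], [93.0, -14.0]] 169.0269004481837
```

View pics/both0.png

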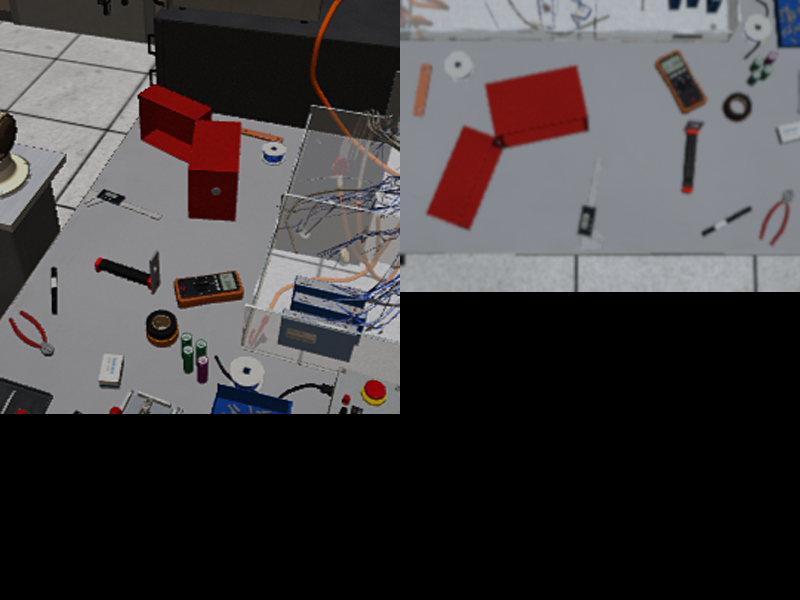

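```bash
cat >> h.py <<'E'
from scipy.optimize import differential_evolution as DE
def rectdist(p,c,yaw,x0,x1,y0,y1):
    d=p-c;cs,sn=np.cos(yaw),np.sin(yaw);x=d@[cs,sn];y=d@[-sn,cs]
    return x,y
def fit_box(P,g,bounds):
    # P points (xy) of roof & door top; soft-IoU by grid counting, cell g
    H=lambda q:np.unique(np.round(q/g).astype(int),axis=0)
    occ=H(P)*g
    A=122*210+210*74
    def cost(v):
        x,y=rectdist(occ,v[:2],v[2],0,0,0,0)
        b=(x>-50)&(x<72)&(abs(y)<105)
        cs,sn=np.cos(v[2]),np.sin(v[2]);h=v[:2]+np.array([cs*-50-sn*105,sn*-50+cs*105])
        # door shut: extends along -y_box, dished to -x ; opening q swings free edge to -x (clockwise)
        x,y=rectdist(occ,h,v[2]-v[3],0,0,0,0)
        d=(y<0)&(y>-210)&(x<0)&(x>-74)
        return len(occ)*g*g+A-2*(b|d).sum()*g*g
    return DE(cost,bounds,seed=1,popsize=30,maxiter=300,tol=1e-8)
E
python3 - <<'E'
from h import *
Q=np.load("topQ.npy");m=(abs(Q[...,2]-165)<9)
n,l,st,ce=cv2.connectedComponentsWithStats(m.astype(np.uint8))
i=[i for i in range(1,n) if st[i][4]>3000][0]
P=Q[l==i][:,:2]
r=fit_box(P,5,[(520,680),(40,160),(-.2,.6),(1,2.5)]);print(r.x,r.fun,len(P))
# crank: points in window
m=(Q[...,0]>380)&(Q[...,0]<640)&(abs(Q[...,1]+240)<60)&(Q[...,2]>12)
P=Q[m];g=P[P[:,2]<60][:,:2].astype(np.float32);print(cv2.minAreaRect(g),len(g))
print(np.round(P[P[:,2]>75]))
for t in("wrist",):
    p=snap(t);print(p["mtx"],np.round(p["T_tool_cam"],3))
E
```

```text
[6.07815019e+02 1.14576028e+02 1.98209482e-01 2.11451879e+00] 1835.0 3450
((519.8521728515625, -233.94383239746094), (92.30195617675781, 243.74559020996094), 86.72007751464844) 383
[[ 587. -229.  115.]
 [ 586. -232.  116.]
 [ 586. -236.  118.]
 [ 587. -240.  112.]
 [ 587. -228.   95.]
 [ 582. -228.  119.]
 [ 583. -233.  114.]
 [ 583. -236.  117.]
 [ 583. -239.  117.]
 [ 583. -243.  116.]
 [ 584. -247.  110.]
 [ 581. -249.  122.]
 [ 585. -255.  108.]
 [ 583. -257.  118.]
 [ 583. -260.  118.]
 [ 583. -228.   96.]
 [ 580. -229.  110.]
 [ 581. -234.  105.]
 [ 582. -238.  102.]
 [ 583. -242.   99.]
 [ 582. -244.  105.]
 [ 581. -247.  109.]
 [ 579. -250.  115.]
 [ 580. -254.  111.]
 [ 580. -257.  113.]
 [ 579. -260.  119.]
 [ 584. -230.   76.]
 [ 581. -232.   89.]
 [ 583. -237.   79.]
 [ 582. -239.   87.]
 [ 581. -242.   91.]
 [ 582. -247.   86.]
 [ 582. -250.   87.]
 [ 580. -253.   93.]
 [ 580. -256.   94.]
 [ 578. -258.  104.]
 [ 579. -262.  102.]
 [ 579. -254.   84.]
 [ 580. -258.   79.]]
[[276.65514206   0.         253.76092038]
 [  0.         276.65514206 187.51114127]
 [  0.           0.           1.        ]] [[ 1.0000e-03  9.4800e-01  3.1900e-01  8.1295e+01]
 [ 1.0000e+00 -1.0000e-03  0.0000e+00  3.8900e-01]
 [ 1.0000e-03  3.1900e-01 -9.4800e-01  3.1154e+01]
 [ 0.0000e+00  0.0000e+00  0.0000e+00  1.0000e+00]]
```

Emit:
carry_out([
  [0.2,0.3,-0.05],
  [0.41,0.63,-0.05],
  [0.41,0.63,-0.05],
  [0.41,0.63,-0.05],
  [0.41,0.63,-0.05],
  [0.41,0.63,-0.05],
  [0.41,0.63,-0.05],
  [0.41,0.63,-0.05],
], roll=[0,0,0,0,0,0,0,0], claw=[0.085,0.085,0.085,0.085,0.085,0.085,0.085,0.085])

```text
clock: 2.75
position: [312.1, 137.7, 440.2]
ee_rot: [0.993, -0.114, 0.001, -0.001]
contact_force: [2.4, 0.4, 0.2]
gripper_width: 84.9
grasp_force: 0.0
```

Emit:
carry_out([
  [0.14,0.21,0],
  [0.14,0.21,0],
  [0.14,0.21,0],
  [0.14,0.21,0],
  [0.14,0.21,0],
  [0.14,0.21,0],
], roll=[0,0,0,0,0,0], claw=[0.085,0.085,0.085,0.085,0.085,0.085])

```text
clock: 3.5
position: [400.5, -96.9, 439.4]
ee_rot: [0.993, -0.115, -0.0, -0.0]
contact_force: [0.1, 0.4, -0.2]
gripper_width: 85.0
grasp_force: 0.0
```

```bash
python3 - <<'E'
from h import *
s=read_state();print({k:np.round(v,3) for k,v in s.items()})
p=snap("wrist");Q=cloud(p);save(p,"w1.png");np.save("w1Q.npy",Q)
for t in("crank","crank_grip","crank_slot","lockbox","multimeter"):
    for d in place_of(p,t)[:1]:
        c,w=[int(round(x)) for x in d["at"]]
        if 0<=w<384 and 0<=c<512: print(t,round(d["conf"],2),(c,w),np.round(Q[w,c]))
E
```

```text
{'clock': np.float64(3.5), 'joints': array([ 0.161, -0.017, -0.411, -0.   , -1.178,  1.179]), 'joint_vel': array([ 0.05 , -0.018, -0.009, -0.   ,  0.001, -0.001]), 'joint_efforts': array([-9.2400e-01, -1.7276e+01,  1.8864e+01,  4.2100e+00,  6.0000e-03,
        1.4000e-02]), 'position': array([400.483, -96.893, 439.368]), 'ee_rot': array([ 0.993, -0.115, -0.   , -0.   ]), 'contact_force': array([ 0.138,  0.399, -0.203]), 'wrist_torque': array([0.018, 0.032, 0.008]), 'grasp_force': np.float64(0.0), 'gripper_width': np.float64(84.975)}
crank 0.75 (338, 104) [ 443. -220.   31.]
crank_grip 0.74 (344, 100) [ 446. -227.   34.]
lockbox 0.78 (62, 39) [603. 111.   7.]
```

Emit:
carry_out([
  [0,0,-0.3],
  [0,0,-0.6],
  [0,0,-0.6],
  [0,0,-0.6],
  [0,0,-0.6],
  [0,0,-0.6],
  [0,0,-0.6],
  [0,0,-0.6],
], roll=[0,0,0,0,0,0,0,0], claw=[0.085,0.085,0.085,0.085,0.085,0.085,0.085,0.085])

```text
clock: 4.8
position: [401.3, -95.7, 920.6]
ee_rot: [0.993, -0.114, 0.003, -0.0]
contact_force: [1.1, -0.4, 1.2]
gripper_width: 84.9
grasp_force: 0.0
```

```bash
python3 - <<'E'
from h import *
Q=np.load("w1Q.npy");P=Q.reshape(-1,3);P=P[np.isfinite(P[:,0])]
print(np.round(read_state()["joints"],3))
m=(P[:,0]>380)&(P[:,0]<640)&(abs(P[:,1]+240)<45)&(P[:,2]>8);C=P[m]
for lo in range(420,600,10):
    k=C[(C[:,0]>=lo)&(C[:,0]<lo+10)]
    if len(k):print(lo,len(k),k[:,1].min().round(),k[:,1].max().round(),np.percentile(k[:,2],[5,50,95]).round())
E
```

```text
[ 1.640e-01  2.140e-01  1.120e+00  1.000e-03 -2.472e+00  1.179e+00]
420 31 -239.0 -218.0 [27. 31. 33.]
430 179 -242.0 -216.0 [14. 32. 34.]
440 171 -243.0 -218.0 [25. 33. 35.]
450 167 -243.0 -219.0 [24. 32. 34.]
460 182 -246.0 -220.0 [26. 33. 35.]
470 191 -247.0 -220.0 [24. 33. 35.]
480 198 -247.0 -221.0 [25. 33. 35.]
490 196 -248.0 -222.0 [28. 33. 35.]
500 212 -249.0 -223.0 [23. 33. 35.]
510 217 -251.0 -224.0 [24. 33. 35.]
520 217 -251.0 -225.0 [27. 33. 35.]
530 231 -253.0 -226.0 [24. 33. 35.]
540 240 -254.0 -227.0 [23. 33. 35.]
550 181 -252.0 -228.0 [25. 33. 35.]
560 10 -230.0 -229.0 [19. 24. 29.]
```

View pics/w1.png

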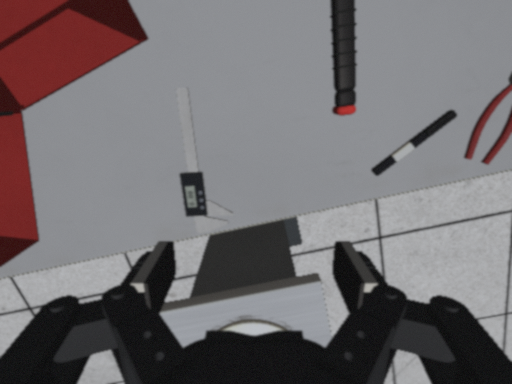

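Emit:
carry_out([
  [0,0,-0.3],
  [0,0,-0.3],
  [0,0,-0.3],
  [0,0,-0.3],
  [0,0,-0.3],
  [0,0,-0.3],
], roll=[0,0,0,0,0,0], claw=[0.085,0.085,0.085,0.085,0.085,0.085])

```text
clock: 5.55
position: [205.9, -28.9, 1007.2]
ee_rot: [0.993, -0.113, -0.031, 0.016]
contact_force: [-0.6, -0.1, 0.0]
gripper_width: 85.1
grasp_force: 0.0
```

```bash
python3 - <<'E'
from h import *
print(np.round(read_state()["joints"],3))
E
```

```text
[ 0.704  0.056  1.408 -0.146 -2.986  0.496]
```

Emit:
carry_out([
  [0.277,0.141,0.45],
  [0.277,0.141,0.45],
  [0.277,0.141,0.45],
  [0.277,0.141,0.45],
  [0.277,0.141,0.45],
  [0.277,0.141,0.45],
  [0.277,0.141,0.45],
  [0.277,0.141,0.45],
], roll=[-7.2,-7.2,-7.2,-7.2,-7.2,-7.2,-7.2,-7.2], claw=[0.085,0.085,0.085,0.085,0.085,0.085,0.085,0.085])

```text
clock: 6.55
position: [382.2, -204.9, 621.4]
ee_rot: [0.998, -0.051, -0.033, 0.016]
contact_force: [1.5, 0.0, 0.0]
gripper_width: 85.1
grasp_force: 0.0
```

```bash
cat > plan.py <<'E'
import numpy as np
# box-plane (x,z) at slot y: obstacles sampled as points; crank as rectangles in slot section
def seg(a,b,n=60): return np.linspace(a,b,n)
obs=np.vstack([seg((-50,161),(68,161),240),seg((-50,155),(-50,165),20),seg((-50,155),(-46,155),8),seg((68,5),(68,161),150),seg((47,95),(47,119),40),
 seg((38,37),(38,55),30),seg((-50,5),(68,5),100)])
pr=np.vstack([seg((17,130),(33,117),60),seg((33,117),(47,117),40)])   # prong axis, r 3.5
# crank solid rects in (x,z) crank: arm below slot, arm above slot, grip, pommel   (x0,x1,z0,z1)
full=[(132.5,137.5,0,114),(0,132.5,14,34),(-20,-7,0,34)]
sl=[(132.5,137.5,0,66),(132.5,137.5,84,114),(0,132.5,14,34)]
def dist(p,rs):
    d=np.full(len(p),1e9)
    for a,b,c,e in rs:
        dx=np.maximum(np.maximum(a-p[:,0],p[:,0]-b),0);dz=np.maximum(np.maximum(c-p[:,1],p[:,1]-e),0)
        ins=np.minimum.reduce([p[:,0]-a,b-p[:,0],p[:,1]-c,e-p[:,1]])
        d=np.minimum(d,np.where(ins>0,-ins,np.hypot(dx,dz)))
    return d
def inv(P,s,th): # world->crank, slot centre s, lean th
    v=P-s;c,n=np.cos(th),np.sin(th)
    return np.stack([v[:,0]*c-v[:,1]*n+135,v[:,0]*n+v[:,1]*c+75],1)
def clear(s,th): return min(dist(inv(obs,s,th),full).min(),dist(inv(pr,s,th),sl).min()-3.5)
def grip(s,th,g=(-3,24)):
    v=np.array(g)-(135,75);c,n=np.cos(th),np.sin(th);return np.array(s)+(v[0]*c+v[1]*n,-v[0]*n+v[1]*c)
E
python3 - <<'E'
from plan import *
import heapq
xs=np.arange(-60,44,1.);zs=np.arange(85,150,1.)
for deg in(40,44,48,50,52,56,60):
    th=np.radians(deg);C=np.array([[clear((x,z),th) for z in zs] for x in xs])
    # widest path from x=-60 any z to threaded: near (31,114)
    best={};h=[(-C[0,j],0,j,None) for j in range(len(zs))];heapq.heapify(h);par={};goal=None
    while h:
        c,i,j,p=heapq.heappop(h)
        if (i,j) in par: continue
        par[i,j]=p
        if xs[i]>=28 and 108<=zs[j]<=122: goal=(i,j,-c);break
        for a in(-1,0,1):
            for b in(-1,0,1):
                k,l=i+a,j+b
                if 0<=k<len(xs) and 0<=l<len(zs) and (k,l) not in par: heapq.heappush(h,(-min(-c,C[k,l]),k,l,(i,j)))
    q=(goal[0],goal[1]);path=[]
    while q is not None: path.append((xs[q[0]],zs[q[1]],round(C[q],1)));q=par[q]
    print(deg,round(goal[2],2),[tuple(map(float,p)) for p in path[::-1]][::7][-13:],path[0])
E
```

```text
Traceback (most recent call last):
TypeError: '<' not supported between instances of 'tuple' and 'NoneType'
```

```bash
cat >> h.py <<'E'
def go(gp,head,s=None):
    """slide (mm, tool axes), roll deg, to put grasp point at gp with tool x heading head(rad)"""
    s=s or read_state();T=T_tool(s);M=T[:3,:3]
    h=np.arctan2(M[1,0],M[0,0]);d=np.array(gp)-(T[:3,3]+M[:,2]*grip_point_offset)
    return np.round(M.T@d,1),round(float(-np.degrees(head-h)),2),np.round(T[:3,3]+M[:,2]*grip_point_offset,1),np.round(np.degrees(h),2)
E
cat > pl2.py <<'E'
from plan import *
import heapq
xs=np.arange(-60,44,1.);zs=np.arange(85,150,1.)
for deg in(40,44,48,52,56):
    th=np.radians(deg);C=np.array([[clear((x,z),th) for z in zs] for x in xs])
    h=[(-C[0,j],0,j,(-1,-1)) for j in range(len(zs))];heapq.heapify(h);par={};goal=None
    while h:
        c,i,j,p=heapq.heappop(h)
        if (i,j) in par: continue
        par[i,j]=p
        if xs[i]>=28 and 108<=zs[j]<=122: goal=(i,j,-c);break
        for a in(-1,0,1):
            for b in(-1,0,1):
                k,l=i+a,j+b
                if 0<=k<len(xs) and 0<=l<len(zs) and (k,l) not in par: heapq.heappush(h,(-min(-c,C[k,l]),k,l,(i,j)))
    q=(goal[0],goal[1]);path=[]
    while q!=(-1,-1): path.append((float(xs[q[0]]),float(zs[q[1]]),float(round(C[q],1))));q=par[q]
    print(deg,round(goal[2],2),path[::-1][-70::5],path[0])
E
python3 pl2.py
python3 -c "
from h import *
print(go([444,-230,110],-.105),grip_point_offset)"
```

```text
40 0.54 [(-41.0, 85.0, 31.7), (-36.0, 86.0, 26.9), (-31.0, 91.0, 20.1), (-26.0, 96.0, 13.5), (-21.0, 101.0, 7.5), (-16.0, 106.0, 3.9), (-11.0, 111.0, 3.2), (-6.0, 116.0, 2.6), (-1.0, 121.0, 2.0), (4.0, 126.0, 1.4), (9.0, 129.0, 0.6), (14.0, 127.0, 1.2), (19.0, 123.0, 1.3), (24.0, 118.0, 0.6)] (28.0, 116.0, 0.8)
44 1.21 [(-41.0, 85.0, 31.1), (-36.0, 88.0, 25.3), (-31.0, 93.0, 18.4), (-26.0, 98.0, 11.7), (-21.0, 103.0, 5.6), (-16.0, 108.0, 2.5), (-11.0, 113.0, 2.3), (-6.0, 118.0, 2.2), (-1.0, 123.0, 2.1), (4.0, 128.0, 2.0), (9.0, 130.0, 1.2), (14.0, 128.0, 1.8), (19.0, 124.0, 1.9), (24.0, 120.0, 1.9)] (28.0, 117.0, 1.2)
48 1.68 [(-41.0, 104.0, 23.9), (-36.0, 109.0, 19.1), (-31.0, 114.0, 15.7), (-26.0, 119.0, 14.0), (-21.0, 121.0, 12.0), (-16.0, 122.0, 10.1), (-11.0, 124.0, 8.3), (-6.0, 126.0, 6.4), (-1.0, 128.0, 4.6), (4.0, 130.0, 2.7), (9.0, 131.0, 1.7), (14.0, 129.0, 2.3), (19.0, 125.0, 2.4), (24.0, 121.0, 2.4)] (28.0, 119.0, 2.7)
52 1.7 [(-41.0, 107.0, 22.2), (-36.0, 112.0, 17.6), (-31.0, 117.0, 14.6), (-26.0, 121.0, 13.4), (-21.0, 123.0, 11.9), (-16.0, 125.0, 10.0), (-11.0, 126.0, 8.1), (-6.0, 128.0, 6.6), (-1.0, 130.0, 5.0), (4.0, 132.0, 3.0), (9.0, 132.0, 2.1), (14.0, 130.0, 2.8), (19.0, 125.0, 2.1), (24.0, 121.0, 2.1)] (28.0, 119.0, 1.7)
56 -1.86 [(-41.0, 111.0, 20.8), (-36.0, 116.0, 16.6), (-31.0, 121.0, 14.4), (-26.0, 124.0, 13.1), (-21.0, 126.0, 11.1), (-16.0, 127.0, 10.0), (-11.0, 129.0, 8.1), (-6.0, 130.0, 6.9), (-1.0, 132.0, 5.1), (4.0, 133.0, 3.8), (9.0, 132.0, 1.5), (14.0, 127.0, 0.2), (19.0, 122.0, -0.6), (24.0, 117.0, -1.3)] (28.0, 116.0, -1.9)
(array([ 97.2,   0.5, 351.8]), 0.08, array([ 371.6, -209.4,  467.1]), np.float64(-5.94)) 154.70000000000002
```

Emit:
carry_out([
  [0.097,0,0.35],
  [0.097,0,0.35],
  [0.097,0,0.35],
  [0.097,0,0.35],
  [0.097,0,0.35],
  [0.097,0,0.35],
  [0.097,0,0.35],
  [0.097,0,0.35],
], roll=[0,0,0,0,0,0,0,0], claw=[0.085,0.085,0.085,0.085,0.085,0.085,0.06,0.06])

```text
clock: 7.55
position: [454.8, -224.6, 269.2]
ee_rot: [0.998, -0.051, -0.033, 0.016]
contact_force: [-0.3, -0.9, 0.7]
gripper_width: 60.1
grasp_force: 0.0
```

```bash
python3 - <<'E'
from h import *
s=read_state();p=snap("wrist");Q=cloud(p);save(p,"w2.png")
from bench import grip_point_offset as g;print(g)
print(go([444,-230,24],-.105,s))
P=Q.reshape(-1,3);P=P[np.isfinite(P[:,0])]
C=P[(P[:,0]>415)&(P[:,0]<640)&(abs(P[:,1]+235)<26)&(P[:,2]>22)&(P[:,2]<38)]
for lo in range(415,600,10):
    k=C[(C[:,0]>=lo)&(C[:,0]<lo+10)]
    if len(k)>5:print(lo,len(k),k[:,0].min().round(),np.percentile(k[:,1],[2,98]).round(1),np.percentile(k[:,2],[5,50,95]).round())
A=P[(P[:,0]>540)&(P[:,0]<640)&(abs(P[:,1]+240)<40)&(P[:,2]>60)]
print(len(A), A.mean(0) if len(A) else 0)
E
```

```text
154.70000000000002
(array([ 5.5, -2.4, 90.7]), 0.08, array([ 444.4, -229.2,  114.9]), np.float64(-5.94))
425 196 428.0 [-242.2 -219.2] [31. 33. 34.]
435 339 435.0 [-242.9 -218.5] [28. 32. 34.]
445 403 445.0 [-244.1 -219.1] [29. 33. 34.]
455 363 455.0 [-244.5 -221.1] [29. 32. 34.]
465 416 465.0 [-246.  -221.5] [29. 33. 34.]
475 448 475.0 [-246.8 -222.1] [29. 33. 34.]
485 483 485.0 [-248.3 -223.2] [30. 33. 35.]
495 503 495.0 [-249.1 -224.2] [30. 33. 35.]
505 534 505.0 [-249.9 -225.1] [30. 33. 35.]
515 570 515.0 [-251.1 -226.3] [30. 33. 35.]
525 611 525.0 [-252.1 -227.1] [30. 33. 35.]
535 640 535.0 [-253.  -228.4] [30. 33. 35.]
545 678 545.0 [-254.  -229.1] [30. 33. 35.]
555 725 555.0 [-255.2 -230.3] [29. 33. 35.]
565 660 565.0 [-257.3 -229.6] [31. 36. 38.]
0 0
```

Emit:
carry_out([
  [0.0065,-0.0014,0.045],
  [0.0065,-0.0014,0.0907],
  [0.0065,-0.0014,0.0907],
  [0.0065,-0.0014,0.0907],
  [0.0065,-0.0014,0.0907],
  [0.0065,-0.0014,0.0907],
  [0.0065,-0.0014,0.0907],
  [0.0065,-0.0014,0.0907],
], roll=[-0.2,-0.2,-0.2,-0.2,-0.2,-0.2,-0.2,-0.2], claw=[0.06,0.06,0.06,0.05,0.04,0.03,0.028,0.028])

```text
clock: 8.6
position: [454.2, -226.8, 176.7]
ee_rot: [0.998, -0.05, -0.034, 0.016]
contact_force: [0.6, 0.3, 0.1]
gripper_width: 27.9
grasp_force: 0.0
```

Emit:
carry_out([
  [0,0,0],
  [0,0,0],
], roll=[0,0], claw=[0.0255,0.0255])

```text
clock: 8.85
position: [454.3, -226.8, 176.7]
ee_rot: [0.998, -0.05, -0.034, 0.016]
contact_force: [-0.6, 1.8, 4.3]
gripper_width: 25.5
grasp_force: 15.4
```

Emit:
carry_out([
  [0.0015,0.0003,-0.012],
  [0.0045,0.0008,-0.0243],
  [0.008,0.0012,-0.036],
  [0.013,0.0016,-0.048],
  [0.013,0.0016,-0.048],
], roll=[0,0,0,0,0], claw=[0.0255,0.0255,0.0255,0.0255,0.0255])

```text
clock: 9.48
position: [471.2, -228.5, 224.8]
ee_rot: [0.998, -0.05, -0.032, 0.016]
contact_force: [-0.2, 0.3, -0.7]
gripper_width: 26.0
grasp_force: 14.3
```

```bash
cat >> h.py <<'E'
def lean(p,s,heading):
    """lean of grip top line seen by wrist camera, using depth points ahead of grasp point"""
    Q=cloud(p).reshape(-1,3);Q=Q[np.isfinite(Q[:,0])]
    T=T_tool(s);g=T[:3,3]+T[:3,2]*grip_point_offset;v=Q-g
    a=v@[np.cos(heading),np.sin(heading),0];b=v@[-np.sin(heading),np.cos(heading),0]
    m=(abs(b)<6)&(a>25)&(a<110)&(v[:,2]>-140)&(v[:,2]<40)
    out=[]
    for lo in range(25,110,8):
        k=m&(a>=lo)&(a<lo+8)
        if k.sum()>3: out.append((lo+4,round(float(np.percentile(v[k,2],90)),1),int(k.sum())))
    return np.round(g,1),out
E
python3 - <<'E'
from h import *
s=read_state();p=snap("wrist");save(p,"w3.png");print(s["contact_force"],s["grasp_force"])
print(*lean(p,s,-.1))
E
```

```text
[-0.23545455  0.33992235 -0.66928328] 14.326476976275444
[ 461.  -233.    70.5] [(29, 11.4, 436), (37, 11.3, 471), (45, 11.2, 510), (53, 10.9, 539), (61, 10.9, 584), (69, 10.8, 640), (77, 10.6, 692), (85, 10.5, 745), (93, 10.3, 823), (101, 10.2, 882), (109, 10.1, 606)]
```

Emit:
carry_out([
  [-0.008,-0.001,0.02],
  [-0.009,-0.001,0.03],
  [-0.009,-0.001,0.03],
  [-0.009,-0.001,0.03],
  [-0.009,-0.001,0.03],
], roll=[0,0,0,0,0], claw=[0.0255,0.0255,0.0258,0.0258,0.0258])

```text
clock: 10.15
position: [459.8, -227.4, 194.6]
ee_rot: [0.998, -0.05, -0.033, 0.016]
contact_force: [0.3, 0.4, -1.8]
gripper_width: 25.6
grasp_force: 10.9
```

```bash
python3 - <<'E'
from h import *
s=read_state();p=snap("wrist");print(s["contact_force"],s["grasp_force"],s["gripper_width"])
print(*lean(p,s,-.1))
E
```

```text
[ 0.34299988  0.44554404 -1.84154331] 10.879268422722816 25.590918746918334
[ 449.3 -231.8   40.4] [(29, 8.3, 447), (37, 7.3, 470), (45, 6.3, 491), (53, 5.3, 518), (61, 4.4, 539), (69, 3.3, 581), (77, 2.4, 624), (85, 1.4, 633), (93, 0.5, 676), (101, -0.5, 732), (109, -1.5, 482)]
```

Emit:
carry_out([
  [0.0045,0.0005,-0.015],
  [0.0086,0.001,-0.0296],
  [0.015,0.0014,-0.04],
  [0.0215,0.0017,-0.051],
  [0.0215,0.0017,-0.051],
  [0.0215,0.0017,-0.051],
], roll=[0,0,0,0,0,0], claw=[0.0258,0.0258,0.0258,0.0258,0.0258,0.0258])

```text
clock: 10.95
position: [484.4, -229.8, 243.8]
ee_rot: [0.998, -0.05, -0.033, 0.016]
contact_force: [0.7, -0.4, -0.4]
gripper_width: 26.0
grasp_force: 11.1
```

```bash
python3 - <<'E'
from h import *
s=read_state();p=snap("wrist");print(s["contact_force"],s["grasp_force"],s["gripper_width"])
print(*lean(p,s,-.1))
E
```

```text
[ 0.73509558 -0.42213516 -0.35441323] 11.136780047236243 25.97514623658038
[ 473.8 -234.2   89.5] [(29, -3.2, 465), (37, -7.8, 434), (45, -12.1, 436), (53, -16.9, 405), (61, -21.4, 401), (69, -25.7, 415), (77, -30.3, 382), (85, -34.5, 377), (93, -39.2, 381), (101, -43.6, 361), (109, -47.9, 213)]
```

Emit:
carry_out([
  [0.008,0.0003,-0.01],
  [0.0168,0.0006,-0.0191],
  [0.026,0.0009,-0.0275],
  [0.0363,0.0012,-0.0354],
  [0.0363,0.0012,-0.0354],
  [0.0363,0.0012,-0.0354],
  [0.0363,0.0012,-0.0354],
], roll=[0,0,0,0,0,0,0], claw=[0.0258,0.0258,0.0258,0.0258,0.0258,0.025,0.0245])

```text
clock: 11.88
position: [522.0, -233.6, 276.2]
ee_rot: [0.998, -0.05, -0.035, 0.016]
contact_force: [-0.5, 0.9, -2.4]
gripper_width: 25.2
grasp_force: 43.1
```

```bash
python3 - <<'E'
from h import *
s=read_state();p=snap("wrist");save(p,"w4.png");print(s["contact_force"],s["grasp_force"],s["gripper_width"])
g,o=lean(p,s,-.1);print(g,o,np.degrees(np.arctan(np.polyfit([a for a,_,_ in o],[b for _,b,_ in o],1)[0])))
E
```

```text
[-0.47256073  0.89055208 -2.4403471 ] 43.09095703298226 25.15127805202219
[ 511.1 -237.9  121.9] [(29, -7.4, 453), (37, -13.1, 425), (45, -18.7, 415), (53, -24.4, 382), (61, -30.2, 369), (69, -35.8, 349), (77, -41.6, 349), (85, -47.4, 325), (93, -52.7, 316), (101, -58.7, 312), (109, -62.3, 209)] -35.00512726160842
```

View pics/w4.png

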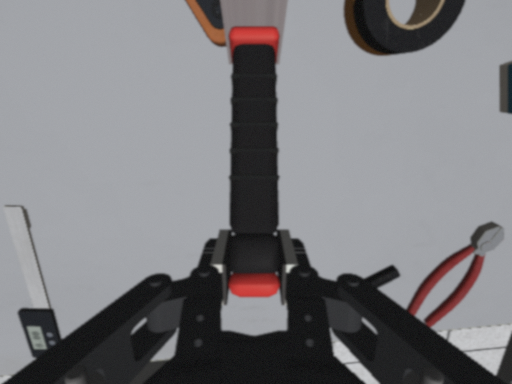

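Emit:
carry_out([
  [0,0,0],
  [0,0,0],
  [0,0,0.0],
  [0,0,0.0],
], roll=[0,0,0,0], claw=[0.0259,0.026,0.026,0.026])

```text
clock: 12.42
position: [522.4, -233.6, 276.9]
ee_rot: [0.998, -0.05, -0.034, 0.016]
contact_force: [-1.5, 1.0, 1.1]
gripper_width: 26.0
grasp_force: 2.2
```

```bash
cat >> h.py <<'E'
def look(hd,w=None):
    s=read_state();p=snap("wrist")
    if w: save(p,w)
    g,o=lean(p,s,hd);print(np.round(s["contact_force"],1),s["grasp_force"].round(1),s["gripper_width"].round(2),g,o[::3],"lean",-np.degrees(np.arctan(np.polyfit([a for a,_,_ in o],[b for _,b,_ in o],1)[0])).round(1))
E
python3 -c "
from h import *
look(-.1)"
```

```text
Traceback (most recent call last):
  File "h.py", line 53, in look
    g,o=lean(p,s,hd);print(np.round(s["contact_force"],1),s["grasp_force"].round(1),s["gripper_width"].round(2),g,o[::3],"lean",-np.degrees(np.arctan(np.polyfit([a for a,_,_ in o],[b for _,b,_ in o],1)[0])).round(1))
                                                          ^^^^^^^^^^^^^^^^^^^^^^
AttributeError: 'float' object has no attribute 'round'
```

```bash
sed -i 's/s\["grasp_force"\].round(1)/round(s["grasp_force"],1)/;s/s\["gripper_width"\].round(2)/round(s["gripper_width"],2)/' h.py
python3 -c "
from h import *
look(-.1,'w5.png')"
```

```text
[-1.4  0.4  2.3] 2.2 25.59 [ 511.6 -238.1  122.6] [(29, -17.0, 431), (53, -44.3, 325), (77, -71.3, 249), (101, -90.0, 220)] lean 43.7
```

View pics/w5.png

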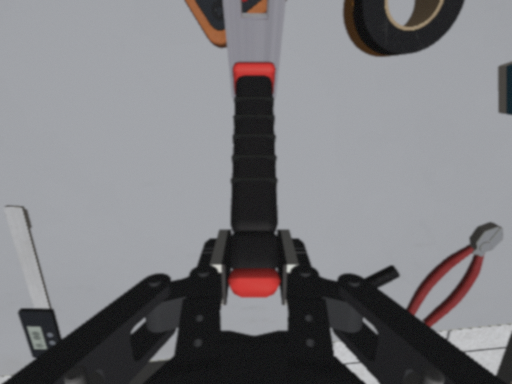

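Emit:
carry_out([
  [0,0,0],
  [0,0,0],
  [0,0,-0.03],
  [0,0,-0.06],
  [0,0,-0.06],
  [0,0,-0.06],
], roll=[0,0,0,0,0,0], claw=[0.0245,0.0245,0.0245,0.0245,0.0245,0.0245])

```text
clock: 13.28
position: [526.2, -231.7, 335.0]
ee_rot: [0.998, -0.051, -0.035, 0.015]
contact_force: [-0.9, -0.6, -2.2]
gripper_width: 24.9
grasp_force: 43.0
```

```bash
cat >> h.py <<'E'
import json,plan
def tgt(sx,sy,sz,deg,box=None,piv=(-5.4,23.5)):
    bx,by,yw=box or json.load(open("box.json"))
    g=plan.grip((sx,sz),np.radians(deg),piv)
    w=np.array([bx+np.cos(yw)*g[0]-np.sin(yw)*sy,by+np.sin(yw)*g[0]+np.cos(yw)*sy,g[1]])
    return np.round(w,1),go(w,yw)
def where(deg,box=None,piv=(-5.4,23.5)):
    bx,by,yw=box or json.load(open("box.json"));s=read_state();T=T_tool(s)
    g=T[:3,3]+T[:3,2]*grip_point_offset;d=g[:2]-(bx,by);o=plan.grip((0,0),np.radians(deg),piv)
    return np.round([d@[np.cos(yw),np.sin(yw)]-o[0],d@[-np.sin(yw),np.cos(yw)],g[2]-o[1]],1)
E
echo '[608,114.5,0.198]'>box.json
python3 -c "
from h import *
look(-.1); print(tgt(-95,-45,130,48.5))"
```

```text
[-0.9 -0.6 -2.2] 43.0 24.89 [ 515.1 -235.9  180.7] [(29, -17.3, 431), (53, -44.7, 323), (77, -71.7, 251), (101, -89.8, 234)] lean 43.6
(array([394.7,  25.8, 201. ]), (array([-147.4, -247.6,  -19. ]), -17.2, array([ 514.9, -236. ,  180.4]), np.float64(-5.86)))
```

Emit:
carry_out([
  [-0.05,-0.06,-0.019],
  [-0.1,-0.12,-0.019],
  [-0.147,-0.18,-0.019],
  [-0.147,-0.248,-0.019],
  [-0.147,-0.248,-0.019],
  [-0.147,-0.248,-0.019],
  [-0.147,-0.248,-0.019],
], roll=[0,-6,-12,-17.2,-17.2,-17.2,-17.2], claw=[0.0245,0.0245,0.0245,0.0245,0.0245,0.0245,0.0245])

```text
clock: 14.2
position: [406.4, 30.1, 355.6]
ee_rot: [0.994, 0.1, -0.037, 0.011]
contact_force: [0.6, -0.1, -1.9]
gripper_width: 25.3
grasp_force: 43.5
```

```bash
python3 - <<'E'
from h import *
look(.198)
s=read_state();p=snap("wrist");save(p,"w6.png");Q=cloud(p);np.save("w6Q.npy",Q)
print(np.round(s["ee_rot"],3),where(48.5))
d=Q[...,:2]-[608,114.5];c,n=np.cos(.198),np.sin(.198)
X=d@[c,n];Y=d@[-n,c];Z=Q[...,2]
m=(abs(Z-165)<8)&(X>-75)&(abs(Y)<130);print(m.sum(),np.median(Z[m]))
for y in range(-110,110,15):
    k=m&(Y>=y)&(Y<y+15)
    if k.sum()>10: print(y,k.sum(),X[k].min().round(1),np.percentile(X[k],1).round(1),X[k].max().round(1))
for x in range(-50,80,15):
    k=m&(X>=x)&(X<x+15)
    if k.sum()>10: print("x",x,k.sum(),Y[k].min().round(1),Y[k].max().round(1))
E
```

```text
[ 0.6 -0.1 -1.9] 43.5 25.33 [395.4  25.5 201.4] [(29, -17.3, 448), (53, -44.9, 329), (77, -72.8, 252), (101, -90.1, 246)] lean 43.7
[ 0.994  0.099 -0.037  0.011] [-94.2 -46.1 130.5]
0 nan
  return _methods._mean(a, axis=axis, dtype=dtype,
  ret = ret.dtype.type(ret / rcount)
```

View pics/w6.png

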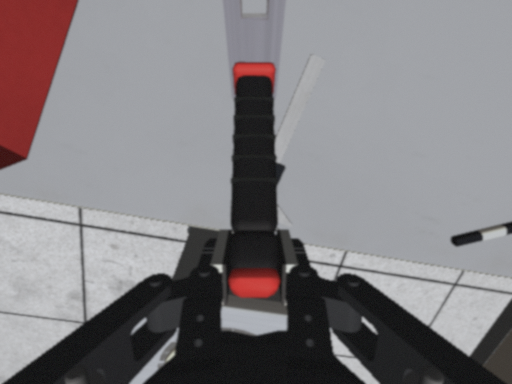

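```bash
python3 -c "
from h import *
print(tgt(-40,-45,111,48.5))"
```

```text
(array([448.6,  36.6, 182. ]), (array([55.5, -1.4, 15.4]), -0.04, array([395.7,  24.9, 201.5]), np.float64(11.31)))
```

Emit:
carry_out([
  [0.015,-0.0014,0.0154],
  [0.035,-0.0014,0.0154],
  [0.0555,-0.0014,0.0154],
  [0.0555,-0.0014,0.0154],
  [0.0555,-0.0014,0.0154],
], roll=[0,0,0,0,0], claw=[0.0245,0.0245,0.0245,0.0245,0.0245])

```text
clock: 14.92
position: [459.2, 41.1, 336.4]
ee_rot: [0.994, 0.099, -0.037, 0.011]
contact_force: [-0.7, 0.1, -1.6]
gripper_width: 25.5
grasp_force: 43.5
```

```bash
python3 - <<'E'
from h import *
s=read_state();p=snap("wrist");save(p,"w7.png");Q=cloud(p)
print(np.round(s["contact_force"],1),where(48.5))
d=Q[...,:2]-[608,114.5];c,n=np.cos(.198),np.sin(.198)
X=d@[c,n];Y=d@[-n,c];Z=Q[...,2]
m=(abs(Z-165)<8)&(X>-75)&(abs(Y)<130);print(m.sum(),np.median(Z[m]) if m.any() else 0)
for y in range(-120,115,15):
    k=m&(Y>=y)&(Y<y+15)
    if k.sum()>10: print(y,k.sum(),X[k].min().round(1),np.percentile(X[k],2).round(1),X[k].max().round(1))
for x in range(-60,80,10):
    k=m&(X>=x)&(X<x+10)
    if k.sum()>10: print("x",x,k.sum(),Y[k].min().round(1),Y[k].max().round(1))
E
```

```text
[-0.7  0.1 -1.6] [-40.5 -44.7 111.3]
0 0
```

View pics/w7.png

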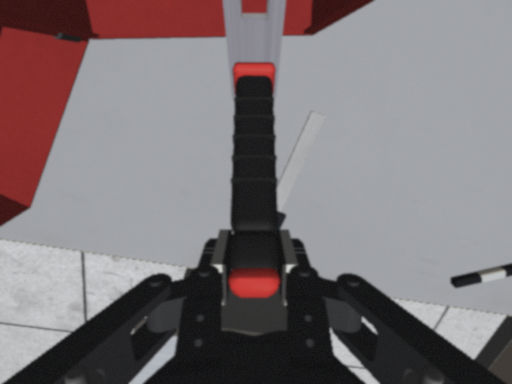

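```bash
python3 - <<'E'
from h import *
p=snap("wrist");Q=cloud(p);I=p["img"].astype(int)
red=(I[...,0]>60)&(I[...,0]>2.5*I[...,1])
d=Q[...,:2]-[608,114.5];c,n=np.cos(.198),np.sin(.198)
X=d@[c,n];Y=d@[-n,c];Z=Q[...,2]
for col in range(100,380,25):
    r=np.nonzero(red[:60,col])[0]
    if len(r): q=r.max();print(col,q,[tuple(np.round([X[k,col],Y[k,col],Z[k,col]],1)) for k in(q-1,q-4,q-10,q-25) if k>=0])
# right end of front edge
row=30;cs=np.nonzero(red[row,280:400])[0];print(cs.max()+280, np.round([X[row,cs.max()+279],Y[row,cs.max()+279],Z[row,cs.max()+279]],1))
E
```

```text
100 37 [(np.float64(-52.6), np.float64(93.9), np.float64(10.1)), (np.float64(-49.8), np.float64(95.3), np.float64(6.0)), (np.float64(-44.9), np.float64(94.4), np.float64(5.7)), (np.float64(-33.0), np.float64(92.0), np.float64(5.5))]
125 36 [(np.float64(-51.7), np.float64(71.2), np.float64(9.6)), (np.float64(-48.8), np.float64(72.5), np.float64(5.1)), (np.float64(-43.8), np.float64(71.9), np.float64(4.4)), (np.float64(-32.3), np.float64(69.1), np.float64(6.3))]
150 36 [(np.float64(-51.6), np.float64(48.6), np.float64(8.9)), (np.float64(-48.7), np.float64(49.6), np.float64(4.5)), (np.float64(-43.8), np.float64(48.8), np.float64(4.9)), (np.float64(-32.0), np.float64(47.1), np.float64(4.7))]
175 35 [(np.float64(-50.7), np.float64(25.5), np.float64(9.1)), (np.float64(-47.7), np.float64(26.4), np.float64(4.2)), (np.float64(-43.1), np.float64(25.5), np.float64(5.7)), (np.float64(-31.2), np.float64(24.3), np.float64(5.4))]
200 35 [(np.float64(-50.7), np.float64(2.4), np.float64(10.0)), (np.float64(-47.7), np.float64(3.1), np.float64(4.5)), (np.float64(-42.9), np.float64(2.6), np.float64(5.0)
[... 221 characters left out ...]
.float64(4.4))]
300 33 [(np.float64(-48.8), np.float64(-89.5), np.float64(9.7)), (np.float64(-45.8), np.float64(-90.2), np.float64(4.5)), (np.float64(-40.8), np.float64(-90.0), np.float64(3.8)), (np.float64(-29.1), np.float64(-89.1), np.float64(4.5))]
325 25 [(np.float64(-50.1), np.float64(-98.4), np.float64(66.6)), (np.float64(-50.2), np.float64(-95.0), np.float64(80.4)), (np.float64(-48.2), np.float64(-92.4), np.float64(89.7)), (np.float64(-33.2), np.float64(-99.3), np.float64(56.1))]
350 11 [(np.float64(-50.1), np.float64(-99.8), np.float64(117.2)), (np.float64(-50.1), np.float64(-97.2), np.float64(125.2)), (np.float64(-50.2), np.float64(-92.4), np.float64(139.4))]
316 [-50.1 -98.2  34.1]
```

```bash
echo '[607,114.3,0.213]'>box.json; python3 -c "
from h import *
print(where(48.5));print(tgt(-15,-55,120,48.5));print(tgt(22,-55,122.5,48.5))
M=T_tool(read_state())[:3,:3];print(M.round(3)); yw=.213
print('box x',M.T@[np.cos(yw),np.sin(yw),0],'box y',M.T@[-np.sin(yw),np.cos(yw),0],'up',M.T@[0,0,1])"
```

```text
[-40.1 -42.  111.5]
(array([475.3,  29.6, 191. ]), (array([ 24.5,  12.8, -10.2]), -0.86, array([448.1,  36.9, 182.5]), np.float64(11.34)))
(array([511.5,  37.4, 193.5]), (array([ 61.2,  12.3, -15.4]), -0.86, array([448.1,  36.9, 182.5]), np.float64(11.34)))
[[ 0.978  0.198 -0.07 ]
 [ 0.196 -0.98  -0.029]
 [-0.075  0.014 -0.997]]
box x [ 0.99710414 -0.01395754 -0.07475641] box y [-0.0149714  -0.99980316 -0.01301893] up [-0.07455998  0.01410044 -0.99711684]
```

Emit:
carry_out([
  [0.005,0.0128,-0.006],
  [0.0245,0.0128,-0.0102],
  [0.034,0.0127,-0.012],
  [0.044,0.0126,-0.0135],
  [0.053,0.0124,-0.0145],
  [0.0612,0.0123,-0.0154],
  [0.0612,0.0123,-0.0154],
  [0.0612,0.0123,-0.0154],
], roll=[-0.9,-0.9,-0.9,-0.9,-0.9,-0.9,-0.9,-0.9], claw=[0.0245,0.0245,0.0245,0.0245,0.0245,0.0245,0.0245,0.0245])

```text
clock: 16.02
position: [522.7, 42.5, 347.7]
ee_rot: [0.993, 0.107, -0.037, 0.01]
contact_force: [-0.6, 0.6, -2.8]
gripper_width: 25.3
grasp_force: 43.5
```

```bash
python3 -c "
from h import *
look(.213);print(where(48.5),read_state()['wrist_torque'].round(3))"
```

```text
[-0.6  0.6 -2.8] 43.5 25.27 [511.8  38.  193.5] [(29, -17.6, 441), (53, -44.8, 185), (77, -28.1, 392), (101, -28.0, 488)] lean -0.1
[ 22.4 -54.4 122.5] [ 0.079 -0.092 -0.019]
```

Emit:
carry_out([
  [0,-0.003,0],
  [0,-0.006,0],
  [0,-0.0085,0],
  [0,-0.0105,0],
  [0,-0.012,0],
  [0,-0.0135,0],
  [0,-0.015,0],
  [0,-0.015,0],
], roll=[0,0,0,0,0,0,0,0], claw=[0.0245,0.0245,0.0245,0.0245,0.0245,0.0245,0.0245,0.0245])

```text
clock: 17.08
position: [519.7, 57.2, 347.7]
ee_rot: [0.994, 0.107, -0.036, 0.01]
contact_force: [-0.1, -0.7, -2.5]
gripper_width: 25.3
grasp_force: 43.5
```

```bash
python3 -c "
from h import *
print(where(48.5),read_state()['wrist_torque'].round(3))"
```

```text
[ 22.8 -39.4 122.4] [ 0.004 -0.074 -0.013]
```

Emit:
carry_out([
  [0,-0.0015,0],
  [0,-0.003,0],
  [0,-0.0045,0],
  [0,-0.006,0],
  [0,-0.006,0],
], roll=[0,0,0,0,0], claw=[0.0245,0.0245,0.0245,0.0245,0.0245])

```text
clock: 17.7
position: [518.4, 63.1, 347.7]
ee_rot: [0.994, 0.107, -0.036, 0.01]
contact_force: [-0.0, -0.2, -1.2]
gripper_width: 25.5
grasp_force: 43.5
```

```bash
python3 -c "
from h import *
print(where(48.5),read_state()['wrist_torque'].round(3),read_state()['contact_force'].round(1))"
```

```text
[ 22.7 -33.3 122.4] [ 0.071 -0.072 -0.037] [-0.  -0.2 -1.2]
```

Emit:
carry_out([
  [0,-0.0015,0],
  [0,-0.003,0],
  [0,-0.0045,0],
  [0,-0.006,0],
  [0,-0.006,0],
], roll=[0,0,0,0,0], claw=[0.0245,0.0245,0.0245,0.0245,0.0245])

```text
clock: 18.32
position: [517.1, 69.0, 347.6]
ee_rot: [0.994, 0.107, -0.036, 0.01]
contact_force: [0.2, 1.9, -2.2]
gripper_width: 25.4
grasp_force: 43.5
```

```bash
python3 -c "
from h import *
print(where(48.5),read_state()['wrist_torque'].round(3),read_state()['contact_force'].round(1))"
```

```text
[ 22.7 -27.3 122.3] [ 0.058 -0.053 -0.004] [ 0.2  1.9 -2.2]
```

Emit:
carry_out([
  [0,-0.0015,0],
  [0,-0.003,0],
  [0,-0.0045,0],
  [0,-0.006,0],
  [0,-0.006,0],
], roll=[0,0,0,0,0], claw=[0.0245,0.0245,0.0245,0.0245,0.0245])

```text
clock: 18.95
position: [515.9, 73.8, 347.6]
ee_rot: [0.994, 0.106, -0.036, 0.011]
contact_force: [1.6, -6.3, -1.5]
gripper_width: 25.2
grasp_force: 44.0
```

```bash
python3 -c "
from h import *
print(where(48.5),read_state()['wrist_torque'].round(3),read_state()['contact_force'].round(1))"
```

```text
[ 22.5 -22.7 122.3] [-1.963 -0.713 -0.697] [ 1.6 -6.3 -1.5]
```

Emit:
carry_out([
  [0,0.001,0],
  [0,0.0015,0],
  [0,0.0015,0],
], roll=[0,0,0], claw=[0.0245,0.0245,0.0245])

```text
clock: 19.32
position: [516.2, 72.9, 347.5]
ee_rot: [0.994, 0.107, -0.036, 0.011]
contact_force: [0.9, -4.8, -2.1]
gripper_width: 25.4
grasp_force: 43.8
```

```bash
python3 -c "
from h import *
print(where(48.5),read_state()['wrist_torque'].round(3),read_state()['contact_force'].round(1))"
```

```text
[ 22.6 -23.3 122.2] [-1.64  -0.546 -0.606] [ 0.9 -4.8 -2.1]
```

Emit:
carry_out([
  [0,0.001,0],
  [0,0.0015,0],
  [0,0.0015,0],
], roll=[0,0,0], claw=[0.0245,0.0245,0.0245])

```text
clock: 19.7
position: [516.4, 72.0, 347.5]
ee_rot: [0.993, 0.108, -0.036, 0.01]
contact_force: [0.2, -2.0, -2.7]
gripper_width: 25.5
grasp_force: 43.6
```

```bash
python3 -c "
from h import *
print(where(48.5),read_state()['wrist_torque'].round(3),read_state()['contact_force'].round(1))"
```

```text
[ 22.7 -24.2 122.2] [-0.962 -0.229 -0.303] [ 0.2 -2.  -2.7]
```

```bash
python3 -c "
from h import *
print(tgt(22,-30,122,48.5));print(tgt(-22,-30,121,48.5));print(tgt(-22,-4,121,48.5))"
```

```text
(array([506.2,  61.8, 193. ]), (array([-0.7,  5.8,  0.3]), 0.13, array([505.7,  67.6, 193.2]), np.float64(12.33)))
(array([463.2,  52.5, 192. ]), (array([-44.5,   5.6,   4.6]), 0.13, array([505.7,  67.6, 193.2]), np.float64(12.33)))
(array([457.7,  77.9, 192. ]), (array([-44.4, -20.4,   4.3]), 0.13, array([505.7,  67.6, 193.2]), np.float64(12.33)))
```

Emit:
carry_out([
  [-0.001,0.006,0],
  [-0.013,0.006,0.001],
  [-0.029,0.006,0.003],
  [-0.0445,0.006,0.0045],
  [-0.0445,-0.006,0.0045],
  [-0.0445,-0.02,0.0045],
  [-0.0445,-0.02,0.0045],
  [-0.0445,-0.02,0.0045],
], roll=[0,0,0,0,0,0,0,0], claw=[0.0245,0.0245,0.0245,0.0245,0.0245,0.0245,0.0245,0.0245])

```text
clock: 20.7
position: [468.7, 82.2, 346.0]
ee_rot: [0.993, 0.108, -0.036, 0.01]
contact_force: [-0.4, 0.1, -2.2]
gripper_width: 25.4
grasp_force: 43.5
```

```bash
cat > yaw.py <<'E'
from h import *
# crank yaw in hand: centre line of grip in picture depth
s=read_state();p=snap("wrist");save(p,"w8.png");Q=cloud(p);T=T_tool(s);v=(Q-T[:3,3]-T[:3,2]*grip_point_offset)@T[:3,:3]
b=v[...,1];a=v[...,0];z=-v[...,2]
for lo in range(22,86,9):
    m=(a>lo)&(a<lo+9)&(abs(b)<22)&(z>-75-0*a)&(z<10)&(p["img"].max(-1)<90)
    if m.sum()>20: print(lo,m.sum(),np.percentile(b[m],[3,97]).round(1),z[m].max().round(1), end=' | ')
print(where(48.5),s["contact_force"].round(1))
for t in [(-6,-4,126.5),(4,-4,130.5),(9,-4,131.3),(14,-4,129.3),(19,-4,125.2),(24,-4,121.2),(28,-4,119)]: print(t,tgt(*t,48.5)[1][:2])
E
python3 yaw.py
```

```text
22 956 [-11.5  11.3] -8.5 | 31 868 [-11.7  11.5] -18.1 | 40 789 [-11.7  11.5] -27.6 | 49 700 [-11.5  11.6] -36.5 | 58 650 [-11.9  11.5] -44.7 | 67 579 [-11.9  11.5] -54.2 | 76 536 [-11.4  11.2] -63.1 | 85 85 [-9.   8.1] -71.5 | [-21.9  -4.4 120.7] [-0.4  0.1 -2.2]
(-6, -4, 126.5) (array([15.4, -0.3, -7. ]), 0.12)
(4, -4, 130.5) (array([ 25.1,  -0.2, -11.7]), 0.12)
(9, -4, 131.3) (array([ 30. ,  -0.2, -12.9]), 0.12)
(14, -4, 129.3) (array([ 35.1,  -0.2, -11.3]), 0.12)
(19, -4, 125.2) (array([40.4, -0.2, -7.6]), 0.12)
(24, -4, 121.2) (array([45.7, -0.3, -3.9]), 0.12)
(28, -4, 119) (array([49.9, -0.3, -2. ]), 0.12)
```

Emit:
carry_out([
  [0.008,-0.0002,-0.0035],
  [0.0154,-0.0002,-0.007],
  [0.0205,-0.0002,-0.0095],
  [0.0251,-0.0002,-0.0117],
  [0.0276,-0.0002,-0.0125],
  [0.03,-0.0002,-0.0129],
  [0.03,-0.0002,-0.0129],
], roll=[0.1,0.1,0.1,0.1,0.1,0.1,0.1], claw=[0.0245,0.0245,0.0245,0.0245,0.0245,0.0245,0.0245])

```text
clock: 21.62
position: [498.6, 88.7, 356.6]
ee_rot: [0.994, 0.106, -0.036, 0.01]
contact_force: [-0.1, 0.3, -2.6]
gripper_width: 25.4
grasp_force: 43.5
```

```bash
cat > st.py <<'E'
from h import *
import sys
s=read_state();print(where(48.5),s["wrist_torque"].round(2),s["contact_force"].round(1))
for a in sys.argv[1:]:
    t=eval(a);print(t,tgt(*t,48.5)[1][:2])
E
python3 st.py 14,-4,129.3 19,-4,125.2 24,-4,121.2 28,-4,119
```

```text
[  8.8  -4.1 131.3] [ 0.08 -0.06 -0.06] [-0.1  0.3 -2.6]
(14, -4, 129.3) (array([ 5.3, -0.2,  1.7]), 0.0)
(19, -4, 125.2) (array([10.6, -0.2,  5.4]), 0.0)
(24, -4, 121.2) (array([15.9, -0.3,  9. ]), 0.0)
(28, -4, 119) (array([20.1, -0.3, 10.9]), 0.0)
```

No contact. Thread on.

Emit:
carry_out([
  [0.0025,-0.0001,0.0008],
  [0.0053,-0.0002,0.0017],
  [0.008,-0.0002,0.0035],
  [0.0106,-0.0002,0.0054],
  [0.0106,-0.0002,0.0054],
], roll=[0,0,0,0,0], claw=[0.0245,0.0245,0.0245,0.0245,0.0245])

```text
clock: 22.25
position: [508.7, 91.0, 350.2]
ee_rot: [0.994, 0.106, -0.036, 0.011]
contact_force: [-0.1, -0.5, -2.3]
gripper_width: 25.4
grasp_force: 43.5
```

```bash
python3 st.py 24,-4,121.2 28,-4,119
```

```text
[ 19.   -4.  124.9] [ 0.04 -0.09  0.01] [-0.1 -0.5 -2.3]
(24, -4, 121.2) (array([ 5.2, -0.1,  3.4]), -0.0)
(28, -4, 119) (array([ 9.4, -0.1,  5.2]), -0.0)
```

```bash
cat > pl3.py <<'E'
from plan import *
import plan
base=plan.obs
keep=~((base[:,0]==38)&(base[:,1]>=37)&(base[:,1]<=55))
plan.obs=np.vstack([base[keep],seg((42,37),(42,55),30)])
for deg in(48,40,32,24,16,8,0):
    th=np.radians(deg);out=[]
    for x in range(22,42,2):
        zz=np.arange(104,126,.5);c=np.array([clear((x,z),th) for z in zz]);ok=zz[c>=0]
        out.append((x,float(ok.min()),float(ok.max()),round(float(c.max()),1)) if len(ok) else (x,None,round(float(c.max()),1)))
    print(deg,out)
E
python3 pl3.py
```

```text
48 [(22, 119.5, 125.5, 4.7), (24, 118.0, 125.5, 4.9), (26, 116.5, 125.5, 4.9), (28, 116.5, 125.5, 4.7), (30, 116.5, 125.5, 4.2), (32, 116.5, 124.0, 3.3), (34, 116.5, 122.5, 2.7), (36, 116.5, 120.5, 1.4), (38, None, -0.2), (40, None, -1.6)]
40 [(22, 119.0, 125.5, 4.5), (24, 117.5, 125.5, 5.2), (26, 116.0, 125.5, 5.3), (28, 115.5, 125.5, 5.4), (30, 115.5, 125.5, 4.8), (32, 115.5, 124.5, 4.2), (34, 115.5, 123.0, 3.3), (36, 115.5, 121.5, 2.8), (38, 115.5, 119.5, 2.0), (40, 115.5, 118.5, 1.1)]
32 [(22, 119.5, 125.5, 3.1), (24, 118.0, 125.5, 3.7), (26, 116.5, 125.5, 4.6), (28, 114.5, 125.5, 5.1), (30, 114.5, 125.5, 5.1), (32, 114.5, 124.0, 4.3), (34, 114.5, 122.5, 3.8), (36, 114.5, 121.5, 3.3), (38, 114.5, 120.0, 2.8), (40, 114.5, 119.5, 2.4)]
24 [(22, 120.5, 124.5, 1.9), (24, 118.5, 124.0, 2.4), (26, 117.0, 124.0, 3.2), (28, 115.5, 124.0, 3.9), (30, 114.0, 124.0, 4.5), (32, 113.5, 123.5, 4.7), (34, 113.5, 122.5, 4.2), (36, 113.5, 121.5, 3.8), (38, 113.5, 120.5, 3.7), (40, 113.5, 120.5, 3.2)]
16 [(22, 121.5, 122.5, 0.7), (24, 119.5, 122.5, 1.3), (26, 118.0, 122.5, 2.1), (28, 116.5, 122.5, 2.8), (30, 115.0, 122.5, 3.5), (32, 113.0, 122.5, 4.3), (34, 113.0, 122.0, 4.7), (36, 113.0, 121.5, 4.5), (38, 113.0, 121.0, 4.5), (40, 113.0, 121.0, 3.8)]
8 [(22, None, -0.1), (24, 121.0, 122.0, 0.5), (26, 119.0, 122.0, 1.2), (28, 117.5, 122.0, 2.0), (30, 116.0, 122.0, 2.6), (32, 114.5, 122.0, 3.5), (34, 112.5, 122.0, 4.0), (36, 112.0, 122.0, 4.8), (38, 112.0, 122.0, 5.0), (40, 112.0, 122.0, 4.2)]
0 [(22, None, -0.8), (24, 122.0, 122.0, 0.0), (26, 120.5, 122.0, 0.6), (28, 119.0, 122.0, 1.5), (30, 117.0, 122.0, 2.0), (32, 115.5, 122.0, 2.8), (34, 114.0, 122.0, 3.5), (36, 112.5, 122.0, 3.5), (38, 111.5, 122.0, 1.5), (40, None, -0.5)]
```

```bash
python3 - <<'E'
from h import *
p=snap("scene");T=T_tool(read_state());W=np.linalg.inv(p["W"])
def px(P):
    c=W@np.append(P,1);K=p["mtx"];return np.round([K[0,0]*c[0]/-c[2]+K[0,2],K[1,1]*-c[1]/-c[2]+K[1,2]])
cam=T@np.array([81.3,0,31.2,1]);print(px(cam[:3]),px(T[:3,3]),cam[:3].round())
a,b=px(T[:3,3]).astype(int)
x0,y0=a-75,b-45
I=cv2.resize(p["img"][y0:y0+120,x0:x0+150],(750,600),interpolation=cv2.INTER_CUBIC);cv2.imwrite("pics/s1.png",I[:,:,::-1]);print(x0,y0)
E
```

```text
[267. 123.] [244. 112.] [586. 107. 313.]
169 67
```

View pics/s1.png

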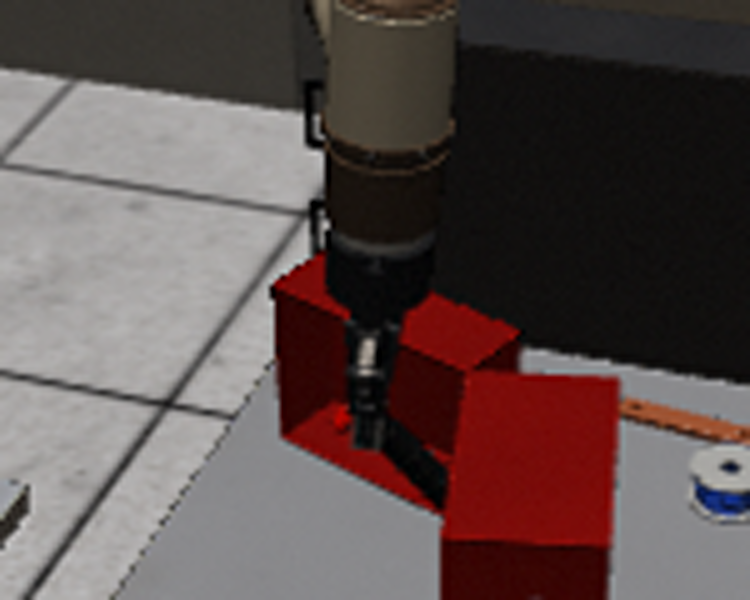

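```bash
python3 - <<'E'
from h import *
print(where(48.5))
for x,z,d in[(24,121,48.5),(29,117.5,48.5),(31,115.5,40),(32,114.5,32),(33,113.5,24),(34,113,16),(36,112,8),(37.5,112,0)]: 
    w,(t,r,_,_)=tgt(x,-4,z,d);print(x,z,d,w,t,r)
E
```

```text
[ 19.  -4. 125.]
24 121 48.5 [502.7  87.6 192. ] [ 5.3 -0.1  3.7] -0.0
29 117.5 48.5 [507.6  88.7 188.5] [10.6 -0.1  6.8] -0.0
31 115.5 40 [500.7  87.2 166.3] [ 5.2 -0.4 29.5] -0.0
32 114.5 32 [496.1  86.2 145.2] [ 2.1 -0.7 50.8] -0.0
33 113.5 24 [494.3  85.8 123.6] [ 1.8 -1.  72.6] -0.0
34 113 16 [495.3  86.  102.2] [ 4.5 -1.3 93.8] -0.0
36 112 8 [500.1  87.1  80.5] [ 11.   -1.6 115. ] -0.0
37.5 112 0 [507.3  88.6  60.5] [ 19.8  -1.8 134.5] -0.0
```

First seat the slot on the prong with the firm grip, then begin a small lowering with a light grip.

Emit:
carry_out([
  [0.0027,0,0.0018],
  [0.0053,-0.0001,0.0037],
  [0.008,-0.0001,0.0052],
  [0.0106,-0.0001,0.0068],
  [0.0106,-0.0001,0.0068],
  [0.0092,-0.0002,0.0125],
  [0.0078,-0.0003,0.018],
  [0.0078,-0.0003,0.018],
], roll=[0,0,0,0,0,0,0,0], claw=[0.0245,0.0245,0.0245,0.0245,0.0256,0.0256,0.0256,0.0256])

```text
clock: 23.3
position: [514.5, 92.3, 331.8]
ee_rot: [0.994, 0.107, -0.036, 0.011]
contact_force: [-1.1, -0.3, 0.7]
gripper_width: 25.5
grasp_force: 22.0
```

```bash
sed -i 's/(z>-75-0\*a)/(z>-90)/' yaw.py; cat > ln.py <<'E'
from h import *
s=read_state();p=snap("wrist");T=T_tool(s);g=T[:3,3]+T[:3,2]*grip_point_offset
Q=cloud(p);yw=.213;v=Q-g;a=v@[np.cos(yw),np.sin(yw),0];b=v@[-np.sin(yw),np.cos(yw),0]
m=(abs(b)<6)&(a>24)&(a<75)&(p["img"].max(-1)<90)&(v[...,2]<20)
bins=[(a[m&(a>=l)&(a<l+6)].mean(),np.percentile(v[...,2][m&(a>=l)&(a<l+6)],70)) for l in range(24,72,6) if (m&(a>=l)&(a<l+6)).sum()>10]
k=np.polyfit(*zip(*bins),1);th=-np.degrees(np.arctan(k[0]))
print("lean",th.round(1),len(bins),"top off",(k[1]*np.cos(np.radians(th))).round(1),"slot",where(th),s["contact_force"].round(1),s["wrist_torque"].round(2),"grip",round(s["grasp_force"],1))
import sys
for q in sys.argv[1:]:
    x,z,d=eval(q);print(q,tgt(x,-4,z,d)[1][:2])
E
python3 ln.py 31,115.5,40 32,114.5,32 33,113.5,24
```

```text
lean 45.4 5 top off 9.2 slot [ 28.8  -4.  113.9] [-1.1 -0.3  0.7] [ 0.01 -0.04 -0.06] grip 22.0
31,115.5,40 (array([-2.3, -0.1, 11.5]), 0.01)
32,114.5,32 (array([-5.4, -0.4, 32.9]), 0.01)
33,113.5,24 (array([-5.7, -0.7, 54.6]), 0.01)
```

Emit:
carry_out([
  [-0.0012,0,0.006],
  [-0.0023,-0.0001,0.0115],
  [-0.0033,-0.0002,0.017],
  [-0.004,-0.0003,0.0225],
  [-0.0047,-0.0004,0.028],
  [-0.0054,-0.0004,0.033],
  [-0.0054,-0.0004,0.033],
], roll=[0,0,0,0,0,0,0], claw=[0.0257,0.0258,0.0258,0.0258,0.0258,0.0258,0.0258])

```text
clock: 24.22
position: [507.1, 90.7, 299.0]
ee_rot: [0.994, 0.106, -0.037, 0.011]
contact_force: [-1.4, -0.7, -1.6]
gripper_width: 25.7
grasp_force: 10.5
```

```bash
python3 ln.py 32,114.5,32  33,113.5,24 34,113,16 36,112,8 37.5,112,0
```

```text
lean 32.3 5 top off 8.9 slot [ 32.1  -4.  113.6] [-1.4 -0.7 -1.6] [-0.03 -0.09  0.04] grip 10.5
32,114.5,32 (array([-0.2,  0. , -0.2]), 0.0)
33,113.5,24 (array([-0.5, -0.3, 21.5]), 0.0)
34,113,16 (array([ 2.2, -0.5, 42.7]), 0.0)
36,112,8 (array([ 8.7, -0.8, 63.9]), 0.0)
37.5,112,0 (array([17.5, -1.1, 83.4]), 0.0)
```

Working exactly as planned. Continue to 16°.

Emit:
carry_out([
  [-0.0002,0,0.0075],
  [-0.0004,-0.0001,0.0145],
  [-0.0005,-0.0003,0.0215],
  [0.0003,-0.0004,0.0285],
  [0.0012,-0.0005,0.0355],
  [0.0022,-0.0005,0.0427],
  [0.0022,-0.0005,0.0427],
], roll=[0,0,0,0,0,0,0], claw=[0.0258,0.0258,0.0258,0.0258,0.0258,0.0258,0.0258])

```text
clock: 25.15
position: [506.1, 90.4, 256.0]
ee_rot: [0.994, 0.107, -0.037, 0.011]
contact_force: [-0.9, 0.5, -1.3]
gripper_width: 25.9
grasp_force: 10.1
```

```bash
python3 ln.py 36,112,8 37.5,112,2 37.5,112,0
```

```text
lean 16.1 2 top off 9.0 slot [ 33.7  -4.1 112.4] [-0.9  0.5 -1.3] [ 0.14 -0.11  0.07] grip 10.1
36,112,8 (array([ 6.9, -0.4, 21. ]), -0.0)
37.5,112,2 (array([13.6, -0.6, 35.6]), -0.0)
37.5,112,0 (array([15.7, -0.6, 40.4]), -0.0)
```

Emit:
carry_out([
  [0.0022,-0.0001,0.007],
  [0.0045,-0.0003,0.014],
  [0.0069,-0.0004,0.021],
  [0.0091,-0.0005,0.026],
  [0.0114,-0.0006,0.031],
  [0.0136,-0.0006,0.0355],
  [0.0147,-0.0006,0.038],
  [0.0147,-0.0006,0.038],
], roll=[0,0,0,0,0,0,0,0], claw=[0.0258,0.0258,0.0258,0.0258,0.0258,0.0258,0.0258,0.0258])

```text
clock: 26.2
position: [517.9, 93.1, 217.6]
ee_rot: [0.994, 0.107, -0.036, 0.01]
contact_force: [-0.5, 0.2, -0.6]
gripper_width: 25.8
grasp_force: 10.0
```

```bash
python3 ln.py 37.5,112,0 37.5,112,-2; python3 -c "
from h import *
p=snap('wrist');save(p,'w9.png')"
```

```text
lean 0.7 8 top off 8.7 slot [ 38.   -3.9 113.2] [-0.5  0.2 -0.6] [ 0.03 -0.08 -0.07] grip 10.0
37.5,112,0 (array([0.4, 0. , 3. ]), 0.01)
37.5,112,-2 (array([ 2.6, -0. ,  7.7]), 0.01)
```

View pics/w9.png

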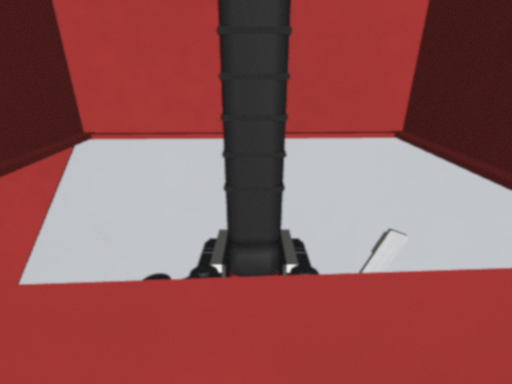

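Emit:
carry_out([
  [0.001,0,0.0025],
  [0.002,0,0.005],
  [0.002,0,0.005],
  [0.002,0,0.005],
  [0.002,0,0.005],
  [0.002,0,0.005],
  [0.002,0,0.005],
  [0.002,0,0.005],
], roll=[0,0,0,0,0,0,0,0], claw=[0.0258,0.0258,0.0259,0.026,0.0262,0.027,0.035,0.045])

```text
clock: 27.3
position: [519.4, 93.3, 212.7]
ee_rot: [0.994, 0.106, -0.036, 0.01]
contact_force: [0.2, -0.4, 1.1]
gripper_width: 45.1
grasp_force: 0.0
```

```bash
python3 ln.py; python3 -c "
from h import *
Q=cloud(snap('wrist'));bx,by,yw=json.load(open('box.json'));d=Q[...,:2]-[bx,by];X=d@[np.cos(yw),np.sin(yw)];Y=d@[-np.sin(yw),np.cos(yw)];Z=Q[...,2]
for l in range(-110,30,10):
    m=(X>l)&(X<l+10)&(abs(Y+4)<16)&(Z>30)&(Z<100)
    if m.sum()>20: print(l,m.sum(),np.percentile(Y[m],[3,97]).round(1),np.percentile(Z[m],[50,95]).round(1))
"
```

```text
lean -2.8 8 top off 5.1 slot [ 36.2  -4.  116.6] [ 0.2 -0.4  1.1] [ 0.11 -0.17 -0.  ] grip 0.0
-110 698 [-15.7   7.4] [61.8 63.4]
-100 862 [-16.2   8.1] [63.1 64.3]
-90 795 [-15.5   7.2] [62.6 64.4]
-80 986 [-15.9   8. ] [64.1 65.2]
-70 1101 [-15.8   8. ] [64.6 65.8]
-60 1244 [-16.    8.2] [65.3 66.4]
-50 1380 [-15.8   8.2] [65.7 66.9]
-40 1533 [-15.8   8.1] [66.1 67.2]
-30 1735 [-15.8   8.2] [66.6 67.8]
-20 1965 [-15.7   8.2] [67.2 68.5]
-10 2243 [-15.7   8.1] [67.4 68.9]
0 2582 [-15.6   8.2] [68.1 69.5]
10 95 [-16.6   9.2] [67.  68.7]
```

```bash
cat > dr.py <<'E'
from h import *
import sys
bx,by,yw=json.load(open("box.json"))
def w(X,Y,Z): return np.array([bx+np.cos(yw)*X-np.sin(yw)*Y,by+np.sin(yw)*X+np.cos(yw)*Y,Z])
def door(q,e,s=175,z=130): 
    return w(-50-s*np.sin(q)-(74+e)*np.cos(q),105-s*np.cos(q)+(74+e)*np.sin(q),z)
s=read_state();T=T_tool(s);g=T[:3,3]+T[:3,2]*grip_point_offset;d=g[:2]-(bx,by)
print("grip in box",np.round([d@[np.cos(yw),np.sin(yw)],d@[-np.sin(yw),np.cos(yw)],g[2]],1),s["contact_force"].round(1),s["wrist_torque"].round(2),s["joints"].round(2))
for a in sys.argv[1:]: P=eval(a);print(a,P.round(),(go(P,0,s)[0]/1000).round(4).tolist())
E
python3 dr.py "w(-165,-4,70)" "w(-165,-4,215)" "w(-125,310,215)" "w(-125,310,130)"
```

```text
grip in box [-101.5   -4.    58.4] [-0.2 -0.6  0.1] [ 0.09 -0.11  0.02] [ 0.48  0.46 -0.44 -0.01 -0.75  1.31]
w(-165,-4,70) [447.  76.  70.] [-0.0642, 0.0001, -0.0069]
w(-165,-4,215) [447.  76. 215.] [-0.0749, 0.002, -0.1515]
w(-125,310,215) [419. 391. 215.] [-0.035, -0.312, -0.1586]
w(-125,310,130) [419. 391. 130.] [-0.0287, -0.3131, -0.0738]
```

Emit:
carry_out([
  [0,0,0],
  [-0.015,0,-0.001],
  [-0.04,0,-0.003],
  [-0.068,0,-0.006],
  [-0.072,0.001,-0.06],
  [-0.075,0.002,-0.115],
  [-0.075,0.002,-0.1515],
  [-0.075,0.002,-0.1515],
], roll=[0,0,0,0,0,0,0,0], claw=[0.06,0.06,0.06,0.06,0.06,0.06,0.03,0.0])

```text
clock: 28.4
position: [456.9, 79.8, 372.4]
ee_rot: [0.994, 0.107, -0.033, 0.009]
contact_force: [-0.1, -0.6, -1.2]
gripper_width: 24.3
grasp_force: 0.0
```

```bash
python3 dr.py "w(-125,310,215)" "w(-125,310,130)"; python3 -c "
from h import *
p=snap('top');Q=cloud(p);m=(abs(Q[...,2]-165)<9)
n,l,st,ce=cv2.connectedComponentsWithStats(m.astype(np.uint8))
P=Q[m&(Q[...,0]>300)&(Q[...,0]<700)&(Q[...,1]>-50)&(Q[...,1]<420)][:,:2]
"
```

```text
grip in box [-164.4   -3.7  218. ] [-0.1 -0.6 -1.2] [ 0.08 -0.08  0.02] [ 0.52  0.15 -0.4  -0.01 -1.09  1.27]
w(-125,310,215) [419. 391. 215.] [0.0397, -0.3137, -0.0031]
w(-125,310,130) [419. 391. 130.] [0.0453, -0.3146, 0.0817]
```

Emit:
carry_out([
  [0.01,-0.06,-0.003],
  [0.02,-0.12,-0.003],
  [0.03,-0.18,-0.003],
  [0.04,-0.24,-0.003],
  [0.04,-0.3137,-0.003],
  [0.04,-0.3137,-0.003],
  [0.045,-0.3146,0.04],
  [0.045,-0.3146,0.0817],
], roll=[0,0,0,0,0,0,0,0], claw=[0,0,0,0,0,0,0,0])

```text
clock: 29.45
position: [428.1, 393.3, 278.2]
ee_rot: [0.994, 0.106, -0.037, 0.011]
contact_force: [-0.0, -0.2, -0.5]
gripper_width: 0.1
grasp_force: 0.0
```

```bash
python3 dr.py "door(2.1,40)" "door(2.1,20)" "door(1.95,18)" "door(1.8,18)" "door(1.65,18)" "door(1.5,18)" "door(1.35,18)" "door(1.2,18)" "door(1.05,18)" "door(.9,18)"
```

```text
grip in box [-127.6  308.4  124. ] [-0.  -0.2 -0.5] [ 0.01 -0.17 -0.03] [ 1.01  0.44 -0.22 -0.05 -0.97  0.8 ]
door(2.1,40) [405. 369. 130.] [-0.0163, 0.0167, -0.0046]
door(2.1,20) [399. 350. 130.] [-0.0264, 0.0339, -0.0036]
door(1.95,18) [379. 326. 130.] [-0.0512, 0.0532, -0.0014]
door(1.8,18) [362. 301. 130.] [-0.0721, 0.074, 0.0005]
door(1.65,18) [350. 274. 130.] [-0.0897, 0.0978, 0.0022]
door(1.5,18) [342. 246. 130.] [-0.1035, 0.124, 0.0036]
door(1.35,18) [338. 216. 130.] [-0.1133, 0.1519, 0.0047]
door(1.2,18) [339. 187. 130.] [-0.1188, 0.181, 0.0056]
door(1.05,18) [344. 157. 130.] [-0.1199, 0.2106, 0.0061]
door(.9,18) [354. 129. 130.] [-0.1166, 0.2401, 0.0062]
```

Emit:
carry_out([
  [-0.0163,0.0167,-0.0046],
  [-0.0225,0.027,-0.004],
  [-0.0285,0.0365,-0.003],
  [-0.04,0.0445,-0.002],
  [-0.0512,0.0532,-0.0014],
  [-0.062,0.0635,0],
  [-0.0721,0.074,0.0005],
  [-0.081,0.0855,0.001],
], roll=[0,0,0,0,0,0,0,0], claw=[0,0,0,0,0,0,0,0])

```text
clock: 30.45
position: [367.2, 292.9, 286.5]
ee_rot: [0.994, 0.107, -0.036, 0.01]
contact_force: [-0.0, 1.6, 1.5]
gripper_width: -0.3
grasp_force: 0.0
```

```bash
python3 dr.py "door(1.65,18)" "door(1.5,18)" "door(1.35,18)" "door(1.2,18)" "door(1.05,18)" "door(.9,18)"
```

```text
grip in box [-208.1  223.2  132.3] [-0.   1.6  1.5] [ 0.31 -0.26  0.02] [ 1.01  0.27 -0.48 -0.06 -0.88  0.81]
door(1.65,18) [350. 274. 130.] [-0.0089, 0.0126, 0.0031]
door(1.5,18) [342. 246. 130.] [-0.0227, 0.0388, 0.0045]
door(1.35,18) [338. 216. 130.] [-0.0326, 0.0667, 0.0056]
door(1.2,18) [339. 187. 130.] [-0.0381, 0.0958, 0.0063]
door(1.05,18) [344. 157. 130.] [-0.0392, 0.1254, 0.0068]
door(.9,18) [354. 129. 130.] [-0.0359, 0.1549, 0.007]
```

Emit:
carry_out([
  [-0.009,0.0126,0.003],
  [-0.0227,0.0388,0.0045],
  [-0.028,0.0525,0.005],
  [-0.0326,0.0667,0.0056],
  [-0.0355,0.081,0.006],
  [-0.0381,0.0958,0.0063],
  [-0.0392,0.1254,0.0068],
  [-0.0359,0.1549,0.007],
], roll=[0,0,0,0,0,0,0,0], claw=[0,0,0,0,0,0,0,0])

```text
clock: 31.45
position: [365.1, 133.4, 284.1]
ee_rot: [0.994, 0.107, -0.036, 0.011]
contact_force: [-0.9, 0.8, 1.4]
gripper_width: 0.0
grasp_force: 0.0
```

```bash
python3 dr.py "door(.8,18)" "door(.65,18)" "door(.5,18)" "door(.35,18)" "door(.2,18)" "door(.1,18)" "door(0,18)"
```

```text
grip in box [-244.    67.7  129.9] [-0.9  0.8  1.4] [ 0.31 -0.03 -0.02] [ 0.76  0.14 -0.67 -0.04 -0.82  1.05]
door(.8,18) [362. 112. 130.] [0.0043, 0.0187, -0.0002]
door(.65,18) [379.  87. 130.] [0.0147, 0.0464, -0.0006]
door(.5,18) [398.  65. 130.] [0.0292, 0.0723, -0.0014]
door(.35,18) [421.  46. 130.] [0.0473, 0.0957, -0.0024]
door(.2,18) [446.  30. 130.] [0.0688, 0.1161, -0.0037]
door(.1,18) [464.  22. 130.] [0.0846, 0.1278, -0.0048]
door(0,18) [483.  16. 130.] [0.1016, 0.1379, -0.0059]
```

Emit:
carry_out([
  [0.0043,0.0187,0],
  [0.0095,0.0325,0],
  [0.0147,0.0464,-0.0006],
  [0.022,0.0595,-0.001],
  [0.0292,0.0723,-0.0014],
  [0.038,0.084,-0.002],
  [0.0473,0.0957,-0.0024],
  [0.058,0.106,-0.003],
], roll=[0,0,0,0,0,0,0,0], claw=[0,0,0,0,0,0,0,0])

```text
clock: 32.45
position: [445.2, 42.7, 284.2]
ee_rot: [0.994, 0.106, -0.036, 0.011]
contact_force: [-1.3, 0.3, -0.6]
gripper_width: -0.0
grasp_force: 0.0
```

```bash
python3 dr.py "door(.2,18)" "door(.1,18)" "door(0,18)" "door(0,10)"
```

```text
grip in box [-184.8  -37.8  129.9] [-1.3  0.3 -0.6] [ 0.15  0.06 -0.06] [ 0.46  0.24 -0.56 -0.01 -0.85  1.33]
door(.2,18) [446.  30. 130.] [0.0099, 0.0104, -0.0007]
door(.1,18) [464.  22. 130.] [0.0258, 0.0222, -0.0017]
door(0,18) [483.  16. 130.] [0.0427, 0.0322, -0.0029]
door(0,10) [491.  18. 130.] [0.0507, 0.0322, -0.0035]
```

Slowly for the last stretch.

Emit:
carry_out([
  [0.0099,0.0104,-0.001],
  [0.016,0.015,-0.001],
  [0.021,0.0185,-0.001],
  [0.0258,0.0222,-0.0017],
  [0.03,0.0248,-0.002],
  [0.034,0.0272,-0.002],
  [0.038,0.0296,-0.0025],
  [0.038,0.0296,-0.0025],
], roll=[0,0,0,0,0,0,0,0], claw=[0,0,0,0,0,0,0,0])

```text
clock: 33.45
position: [488.4, 22.5, 284.4]
ee_rot: [0.994, 0.106, -0.036, 0.01]
contact_force: [0.3, -0.1, 0.7]
gripper_width: 0.2
grasp_force: 0.0
```

```bash
cat > da.py <<'E'
from h import *
p=snap("wrist");Q=cloud(p);bx,by,yw=json.load(open("box.json"));d=Q[...,:2]-[bx,by];X=d@[np.cos(yw),np.sin(yw)];Y=d@[-np.sin(yw),np.cos(yw)];Z=Q[...,2]
m=(abs(Z-163)<6)&(X>-170)&(X<-60)&(abs(Y)<110);print(m.sum())
pts=[]
for y in range(-105,105,10):
    k=m&(Y>=y)&(Y<y+10)
    if k.sum()>15: pts.append((y+5,np.percentile(X[k],2)))
print(np.round(pts,1).tolist(), np.polyfit(*zip(*pts),1) if len(pts)>2 else '')
E
python3 da.py;python3 dr.py "door(0,18)" "door(0,10)"
```

```text
74749
[[-100.0, -152.3], [-90.0, -147.8], [-80.0, -133.3], [-70.0, -148.4], [-60.0, -147.8], [-50.0, -138.1], [-40.0, -149.8], [-30.0, -152.1], [-20.0, -126.6], [-10.0, -126.3], [0.0, -126.0], [10.0, -126.1], [20.0, -126.8], [30.0, -127.3]] [   0.20161872 -130.68756781]
grip in box [-146.8  -66.6  130.2] [-0.3 -0.5 -0.5] [ 0.04 -0.14 -0.  ] [ 0.38  0.3  -0.47  0.   -0.88  1.4 ]
door(0,18) [483.  16. 130.] [0.0048, 0.0034, -0.0002]
door(0,10) [491.  18. 130.] [0.0128, 0.0034, -0.0007]
```

Emit:
carry_out([
  [0.002,0,0],
  [0.004,0,0],
  [0.006,0,0],
  [0.0075,0,0],
  [0.0075,0,0],
], roll=[0,0,0,0,0], claw=[0,0,0,0,0])

```text
clock: 34.12
position: [494.9, 24.0, 283.5]
ee_rot: [0.994, 0.106, -0.037, 0.011]
contact_force: [-3.1, 0.0, 0.1]
gripper_width: 0.1
grasp_force: 0.0
```

```bash
python3 dr.py
```

```text
grip in box [-140.4  -66.6  129.3] [-3.1  0.   0.1] [-0.05  0.5   0.08] [ 0.38  0.31 -0.45  0.   -0.89  1.41]
```

Emit:
carry_out([
  [0.001,0,0],
  [0.002,0,0],
  [0.002,0,0],
], roll=[0,0,0], claw=[0,0,0])

```text
clock: 34.5
position: [495.5, 24.0, 282.9]
ee_rot: [0.994, 0.106, -0.039, 0.011]
contact_force: [-8.1, -1.2, 2.1]
gripper_width: 0.2
grasp_force: 0.0
```

Emit:
carry_out([
  [-0.01,0,0],
  [-0.04,0,0],
  [-0.08,0,-0.03],
  [-0.1,0,-0.08],
  [-0.1,0,-0.08],
  [-0.1,0,-0.08],
], roll=[0,0,0,0,0,0], claw=[0,0,0,0,0,0])

```text
clock: 35.25
position: [405.2, 5.8, 371.0]
ee_rot: [0.994, 0.106, -0.035, 0.01]
contact_force: [0.7, -0.2, 0.1]
gripper_width: -0.4
grasp_force: 0.0
```

```bash
python3 da.py; python3 - <<'E'
from h import *
p=snap("top");Q=cloud(p);bx,by,yw=json.load(open("box.json"));d=Q[...,:2]-[bx,by];X=d@[np.cos(yw),np.sin(yw)];Y=d@[-np.sin(yw),np.cos(yw)];Z=Q[...,2]
m=(abs(Z-165)<9)&(X>-170)&(X<100)&(abs(Y)<130)
print([(y,X[m&(Y>=y)&(Y<y+15)].min().round(1)) for y in range(-105,105,15) if (m&(Y>=y)&(Y<y+15)).any()])
I=p["img"][120:250,120:280];q=snap("scene")["img"][100:230,190:350]
cv2.imwrite("pics/end.png",cv2.resize(np.hstack([I,q]),(800,325))[:,:,::-1])
E
```

```text
13477
[[-100.0, -125.0], [-90.0, -125.1], [-80.0, -125.1], [-70.0, -125.2], [-60.0, -125.2], [-50.0, -125.2], [-40.0, -125.3], [-30.0, -125.3], [-20.0, -125.3], [-10.0, -125.4], [0.0, -125.4], [10.0, -125.4], [20.0, -125.5], [30.0, -125.5], [40.0, -125.5], [50.0, -125.6], [60.0, -125.6], [70.0, -125.7]] [-3.46015617e-03 -1.25406373e+02]
[(-105, np.float64(-105.2)), (-90, np.float64(-94.8)), (-75, np.float64(-91.8)), (-60, np.float64(-92.2)), (-45, np.float64(-100.3)), (-30, np.float64(-114.5)), (-15, np.float64(-121.7)), (0, np.float64(-122.9)), (15, np.float64(-122.7)), (30, np.float64(-122.9)), (45, np.float64(-122.8)), (60, np.float64(-122.8)), (75, np.float64(-123.5)), (90, np.float64(-123.2))]
```

View pics/end.png

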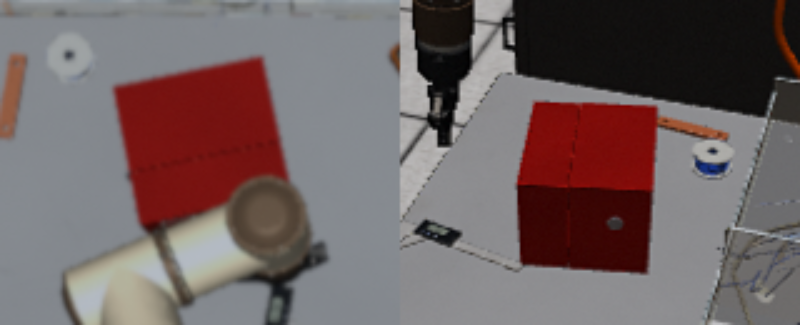

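The door is shut, parallel to the box front within about 0.01 rad, and the robot is clear of everything.

```bash
python3 -c "
from bench import job_done
print(job_done())"
```

```text
the job is handed in; nothing more can be done
None
```

The crank hung upright on the hook when I let go of it, the door is shut to about 0.01 rad, and the job is handed in at about 35 s of the 72 s allowed. The switch plate was not seen directly: its being pressed is inferred from the crank's pose, and the verdict was not reported back.

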